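Load the vacuum pressing tray and pump it down

TASK

Lay every plywood box part that is on the bench flat in the tray compartment of its own shape, right down inside the ribs (some compartments may stay empty). When all are in, work the pump lever through at least four full strokes, each fully down and then all the way up again, and leave all the parts lying home in their compartments and the lever up. Leave the hammer, the glue jar and the metal cup where they are.

Things in the scene. Friction and masses are not known exactly. Their poses are not given: they have to be found in the camera images.
- unit: Vacuum pressing tray with its hand pump on one aluminium base plate fixed to the bench, 270 x 420 x 10 mm. Origin on the table under the tray's centre; x away from the robot, y left. Five ribbed compartments at y -160 to +160 mm; the green pump (block 140 x 70 mm, 60 mm high, two cheeks up to 120 mm) stands at x +60, y -215 mm.
- long: Long batten 150 x 28 mm (x along it), origin at its centre; pinch its 28 mm width. Plywood, 18 mm thick, origin at mid thickness; the same shape when turned over about x. About 50 g.
- short: Short batten 100 x 28 mm (x along it), origin at its centre; pinch its 28 mm width. Plywood, 18 mm thick, origin at mid thickness; the same shape when turned over about x. About 35 g.
- paddle: Paddle: square head 56 x 56 mm with its centre at the origin, and a 28 mm wide handle along +x from the head's edge to 112 mm from the origin. Balances 30 mm from the origin along +x; pinch the handle at about 46 mm. Plywood, 18 mm thick, origin at mid thickness; the same shape when turned over about x. About 65 g.
- tee: T brace: bar 28 mm (x) by 100 mm (y) with its centre at the origin, and a 28 mm wide stem along +x to 76 mm from the origin. Balances 17 mm along +x; pinch the stem at about 34 mm. Plywood, 18 mm thick, origin at mid thickness; the same shape when turned over about x. About 55 g.
- elbow: Corner brace, equal L, arms 28 mm wide: origin at the centre of the corner square, x along the bisector; arms run at +45 and -45 degrees from x to 76 mm from the origin. Balances 30 mm along +x; pinch one arm at about 40 mm from the origin. Plywood, 18 mm thick, origin at mid thickness; the same shape when turned over about x. About 55 g.
- slot_long: Compartment for the long batten. Origin on its floor, 10 mm above the table. Home: the part's origin is 9 mm straight above this one and its x runs along this x (either way round). Black ribs 6 mm high, 5 mm thick run all round with 5 mm of play on every side; a seated part stands 12 mm above them.
- slot_short: Compartment for the short batten. Origin on its floor, 10 mm above the table. Home: the part's origin is 9 mm straight above this one and its x runs along this x (either way round). Black ribs 6 mm high, 5 mm thick run all round with 5 mm of play on every side; a seated part stands 12 mm above them.
- slot_paddle: Compartment for the paddle. Origin on its floor, 10 mm above the table. Home: the part's origin is 9 mm straight above this one and its x runs along this x. Black ribs 6 mm high, 5 mm thick run all round with 5 mm of play on every side; a seated part stands 12 mm above them.
- slot_tee: Compartment for the T brace. Origin on its floor, 10 mm above the table. Home: the part's origin is 9 mm straight above this one and its x runs along this x. Black ribs 6 mm high, 5 mm thick run all round with 5 mm of play on every side; a seated part stands 12 mm above them.
- slot_elbow: Compartment for the corner brace. Origin on its floor, 10 mm above the table. Home: the part's origin is 9 mm straight above this one and its x runs along this x. Black ribs 6 mm high, 5 mm thick run all round with 5 mm of play on every side; a seated part stands 12 mm above them.
- lever (a joint): Sprung pump lever, rad: 0 up at rest, 0.7 fully down on its stop. It points from its pivot towards the robot (-x of unit), 20 degrees above level at rest and 20 degrees below when down. It springs up by itself; about 3 N on the pad starts it and 9 N holds it down.
- lever_pad (a point): Centre of the top face of the lever's black flat grip, 75 mm long, 36 mm wide, 16 mm thick; press it down here with closed fingers. It is about 175 mm above the table at rest and 50 mm when down, on a radius of 183 mm about the pivot; this frame turns with the lever.
- lever_pivot (a point): Pivot of the lever, 105 mm above the table; its axis is along y of unit.
- hammer: Bystander: hammer, 260 mm long, lying on the bench near the pump. Leave alone.
- glue_jar: Bystander: closed glue jar, 80 mm wide, 100 mm high. Leave alone.
- tin: Bystander: open metal cup, 70 mm wide, 80 mm high, beyond the tray. Leave alone.

How it is judged:
By the outcome, as a careful person would: the job done as asked, in the order asked, and still so for the second after the job is handed in, with the robot touching nothing.
Of long, short, paddle, tee, elbow only 4 to 5 are there at a start; the rules pass over those that are not, and their reading is None.
At some moment in a run one of long, short, paddle, tee, elbow may be knocked a few centimetres aside while the robot is not near it.
Once in a run the grip may slacken for a moment while it holds something.
It also fails if it takes over 200 s, if anything falls off the work surface, if the arm or the gripper's body presses on something with over 40 N, if the wrist force passes 120 N, or if a joint passes its speed limit or range.

ROBOT

A 6-joint arm with a two-finger parallel gripper is mounted at the origin on the work surface. World frame = base frame: x ahead of the robot, y to its left, z up, the work surface at z = 0. Lengths are in m, angles in rad, forces in N, time in s.
With the tool pointing down it reaches from about 0.275 to 0.85 m from the base axis. Payload 5.2 kg.
Tool frame: the origin (TCP) lies on the centre line of the jaws, within the pads' length; the fingertips stand robot.tip_extent ahead of it and the grasp point (between the pads) lies 5 mm behind it (robot.tip_extent is the distance from the TCP to the fingertips, in m); z points along the fingers, x is the direction in which the jaws open and shut, and the axes are right-handed (so a half turn about z gives the same grasp; the last joint's range is limited). The gripper opens to 85 mm and grips with 20 to 120 N. Pads are 22 mm wide; open, the fingers measure 114 mm over their backs; the gripper's body (76 mm by 85 mm) begins 54 mm behind the grasp point. The pads swing forward as they close: fully open they stand 13 mm farther back than shut.
Start: joints at [1.107, 0.259, 1.535, -0, 1.348, -0.203], TCP at [0.142, 0.531, 0.245] pointing down, gripper open.
Joint ranges: [-3.14, 3.14], [-0.91, 2.08], [0.19, 2.58], [-1.22, 4.36], [0.22, 2.71], [-3.12, 3.12]. Speed limits (rad/s): [2.57, 2.57, 3.14, 3.14, 3.14, 3.14].

INTERFACE

Orientations are given as a 3x3 rotation matrix whose columns are the frame's x, y, z axes.
In Python, from cell import robot gives the robot as it stands.
- The arm moves only by the shell command python3 -m creep 'ROWS' [FORCE]. ROWS is JSON, one flat list of numbers, 7 for each row, row after row: the shift along the tool's x, y, z in m, then the turn, a rotation vector about the tool's x, y, z in rad, then the gripper command: -1 is shut, 1 is fully open, values between are in proportion. In form: [dx, dy, dz, rx, ry, rz, gripper, dx, dy, dz, rx, ry, rz, gripper, ...]. A call has exactly 10 rows; each row is the pose to reach, as a shift and turn from the pose measured when the call began, along the tool's axes at that moment; what a row does not reach only later rows make up. A row lasts 1/12 s, in which the tool goes at most 41.7 mm and 7.16 degrees, less where a joint would pass 70% of its speed; a pose out of reach is approached as far as the arm can. A call with a gripper value outside its range is refused whole. The fingers move at their own pace and stop on an object; FORCE is the grip in N (left out, the last holds). Time passes only in rows, so rows that repeat a pose let the fingers close, or fill a call up. It gives the time, the measured TCP pose, the force and the opening at its end, in the units of the state.
- robot.get_state(): the state, without advancing time (a new reading comes with each control period).
- robot.get_image(name): name is "side" or "top"; returns the picture (400x640x3 uint8, red, green, blue); there is no depth.
- robot.camera_info(name): a dict with "fx", "fy", "cx", "cy" (pixels), "R" (3x3) and "t" (3): a world point X has camera coordinates R X + t. Camera axes: x right, y down, z forward; pixel columns grow to the right and rows downward; lengths in m; the calibration is good to about 2 mm. A picture is of the moment at which its call begins. camera_info takes no time and is no camera call.
- robot.finish_job(): hands the job in, once; it reports no verdict.
The state is a dict: "t": time; "joint_positions": joint angles; "joint_velocities": joint speeds; "tau": joint torques, N m; "ee_pos": TCP position; "tool_rot": TCP orientation; "ft_force": force on the tool from outside, world axes, zero at the start; "wrist_torque": the same for the moment, N m; "gripper_width": finger opening in m.
Only numpy, scipy, OpenCV 4.12 (cv2) and the standard library are available. Lean on these libraries where they do the work, as an engineer would, in place of code of your own. Each camera call takes 0.05 s, during which the arm holds its last target.

## Working session

There is one attempt and no reset: what is moved stays moved. The work goes in short steps, Python scripts to look and compute and a shell command to move; the robot and the scene stay as the last step left them, time stands still between calls to the robot, and variables do not carry over. Pictures are saved under pics/ and viewed, and the job is handed in when it is done.

```bash
ls; mkdir -p pics; python3 - <<'E'
from cell import robot
import cv2
s=robot.get_state();print(s, robot.tip_extent)
for n in("top","side"):
    print(n,robot.camera_info(n))
    cv2.imwrite(f"pics/{n}0.png",robot.get_image(n)[:,:,::-1])
E
```

```text
pics
{'t': 0.0, 'joint_positions': array([ 1.10715182e+00,  2.59351740e-01,  1.53609062e+00, -2.12766950e-05,
        1.34802192e+00, -2.02772359e-01]), 'joint_velocities': array([-1.57067559e-03,  1.16800368e-03, -4.54809990e-04, -4.13944667e-04,
        6.10189821e-04,  4.00159269e-05]), 'tau': array([-8.02927716e-04, -4.46017742e+01, -2.90567940e+01, -5.00434980e-04,
        1.19547173e-02,  9.90901100e-06]), 'ee_pos': array([0.14159271, 0.5309297 , 0.24446696]), 'tool_rot': array([[ 2.57917980e-01,  9.66166469e-01, -8.18452026e-04],
       [ 9.66165068e-01, -2.57919032e-01, -1.68331747e-03],
       [-1.83745925e-03, -3.56601916e-04, -9.99998248e-01]]), 'ft_force': array([-0.32052135, -0.53134857,  0.29295775]), 'wrist_torque': array([-0.02069116, -0.00571265, -0.02167288]), 'gripper_width': 0.08549661360622123} 0.014
top {'fx': 478.2923517354158, 'fy': 478.2923517354158, 'cx': 323.91633557532475, 'cy': 206.85165644488623, 'R': array([[ 0.02196713, -0.99965264,  0.01456152],
       [-0.99480314, -0.02330432, -0.09911418],
       [ 0.0994191 , -0.01230859, -0.99496952]]), 't': array([-0.06340223,  0.5519525 ,  1.34931046])}
side {'fx': 460.1954244891128, 'fy': 460.1954244891128, 'cx': 315.8340111497189, 'cy': 195.57541500380515, 'R': array([[-0.99791295, -0.06218453, -0.01740217],
       [-0.02385579,  0.60545332, -0.79552321],
       [ 0.06000544, -0.79344777, -0.60567317]]), 't': array([0.53425344, 0.16584767, 1.5651589 ])}
```

View pics/top0.png

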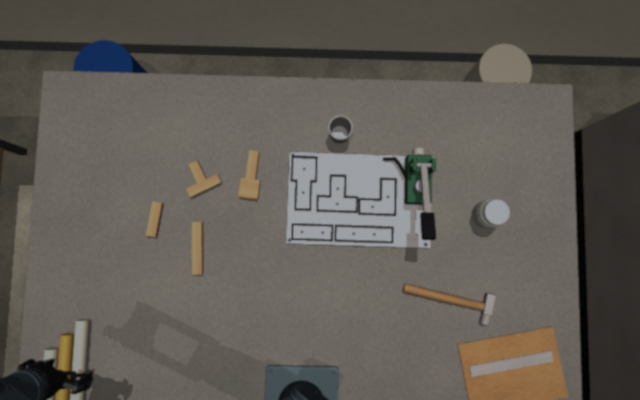

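View pics/side0.png

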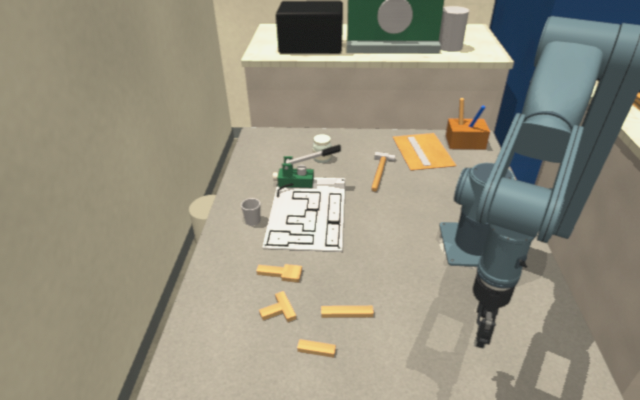

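Four parts are on the bench: the long at (197,248), short (154,219), paddle (250,176) and tee (203,180). There is no elbow. The tray is at about (360,200), with the lever pad at (428,226).

```bash
cat > h.py <<'E'
from cell import robot
import numpy as np, cv2
def ray(n,px,z):
    c=robot.camera_info(n);R=c["R"];t=c["t"];C=-R.T@t
    px=np.atleast_2d(px).astype(float)
    d=np.c_[(px[:,0]-c["cx"])/c["fx"],(px[:,1]-c["cy"])/c["fy"],np.ones(len(px))]@R
    return (C+d*((z-C[2])/d[:,2])[:,None])[:,:2]
def proj(n,X):
    c=robot.camera_info(n);p=c["R"]@np.array(X)+c["t"]
    return np.array([c["fx"]*p[0]/p[2]+c["cx"],c["fy"]*p[1]/p[2]+c["cy"]])
K=4
def big(n,img=None):
    return cv2.resize(robot.get_image(n) if img is None else img,None,fx=K,fy=K,interpolation=cv2.INTER_CUBIC)
def topx(c): return (c.reshape(-1,2)+0.5)/K-0.5
def info(n,c,z):
    w=ray(n,topx(c),z)
    f=(w*1000).astype(np.float32).reshape(-1,1,2)
    r=cv2.minAreaRect(f);m=cv2.moments(f)
    cen=np.array([m['m10'],m['m01']])/m['m00']
    b=cv2.boxPoints(r);e=[b[1]-b[0],b[2]-b[1]];l=max(e,key=np.linalg.norm)
    return dict(c=np.round(r[0],1),size=np.round(sorted(r[1])[::-1],1),ang=round(float(np.degrees(np.arctan2(l[1],l[0])))%180,1),cen=np.round(cen,1),area=abs(round(m['m00'])))
def wood(n,z=0.009):
    b=big(n);h=cv2.cvtColor(b,cv2.COLOR_RGB2HSV)
    m=((h[...,1]>85)&(h[...,0]>8)&(h[...,0]<28)&(h[...,2]>70)).astype(np.uint8)
    cs,_=cv2.findContours(m,cv2.RETR_EXTERNAL,cv2.CHAIN_APPROX_NONE)
    return [(np.round(topx(c).mean(0)),info(n,c,z)) for c in cs if cv2.contourArea(c)>100*K*K]
E
python3 - <<'E'
from h import *
for n in("top","side"):
    print(n)
    for p,i in wood(n): 
        if i['area']<15000 : print(p,i)
b=big("top");cv2.imwrite("pics/crop1.png",b[140*K:260*K,280*K:450*K][:, :])
g=cv2.cvtColor(b,cv2.COLOR_RGB2GRAY);m=(g<95).astype(np.uint8)
m[:, :284*K]=0;m[:,405*K:]=0;m[:148*K]=0;m[250*K:]=0
cs,hi=cv2.findContours(m,cv2.RETR_CCOMP,cv2.CHAIN_APPROX_NONE)
for c,q in zip(cs,hi[0]):
    if cv2.contourArea(c)>150*K*K: print('hole' if q[3]>=0 else 'out',np.round(topx(c).mean(0)),info("top",c,.013))
E
```

```text
top
[ 62. 394.] {'c': array([ 14.8, 668.5]), 'size': array([41.3, 31. ]), 'ang': 91.0, 'cen': array([ 13.3, 667.3]), 'area': 1090}
[ 65. 352.] {'c': array([128.4, 668.5]), 'size': array([103.9,  41.3]), 'ang': 179.8, 'cen': array([128.1, 668.3]), 'area': 3954}
[444. 297.] {'c': array([ 302.9, -400.5]), 'size': array([237.7,  25.5]), 'ang': 77.8, 'cen': array([ 303.3, -398.7]), 'area': 5539}
[197. 248.] {'c': array([427.6, 311.8]), 'size': array([150.2,  28.8]), 'ang': 2.8, 'cen': array([427.2, 311.8]), 'area': 4159}
[154. 219.] {'c': array([508.4, 439.9]), 'size': array([100.5,  30.5]), 'ang': 172.0, 'cen': array([508.4, 439.9]), 'area': 2862}
[201. 180.] {'c': array([636.9, 316.4]), 'size': array([100.6,  92.6]), 'ang': 118.5, 'cen': array([624.8, 309.2]), 'area': 4612}
[251. 177.] {'c': array([645.8, 165.8]), 'size': array([141.8,  57. ]), 'ang': 175.0, 'cen': array([633.2, 166.6]), 'area': 5390}
side
[316. 348.] {'c': array([507.4, 436.8]), 'size': array([104.4,  39.9]), 'ang': 172.6, 'cen': array([507.4, 436.6]), 'area': 3903}
[347. 311.] {'c': array([425.1, 309.8]), 'size': arra
[... 986 characters left out ...]
 -17.5]), 'area': 4441}
out [358. 197.] {'c': array([ 593.2, -145.8]), 'size': array([232.4, 112.8]), 'ang': 87.3, 'cen': array([ 581.5, -151.4]), 'area': 16484}
hole [380. 200.] {'c': array([ 589.8, -205.5]), 'size': array([103.1, 101.5]), 'ang': 90.4, 'cen': array([ 578., -217.]), 'area': 6381}
hole [337. 197.] {'c': array([596.1, -88. ]), 'size': array([113.2, 101.9]), 'ang': 90.4, 'cen': array([583.7, -88.5]), 'area': 6849}
out [303. 181.] {'c': array([626.5,  10.9]), 'size': array([163.6,  74.8]), 'ang': 179.9, 'cen': array([634. ,  11.1]), 'area': 9393}
hole [303. 181.] {'c': array([624.1,  10.9]), 'size': array([151.8,  70.3]), 'ang': 179.0, 'cen': array([633.9,  10.8]), 'area': 7923}
```

View pics/crop1.png

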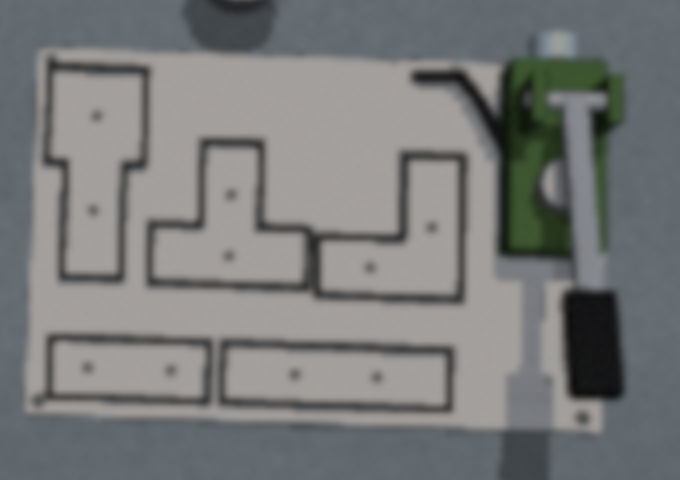

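```bash
cat >> h.py <<'E'
from scipy.spatial.transform import Rotation as Ro
def plan(x,y,z,yaw):  # mm, deg of tool x
    s=robot.get_state();R=s["tool_rot"];p=s["ee_pos"]
    a=np.radians(yaw);T=np.array([[np.cos(a),np.sin(a),0],[np.sin(a),-np.cos(a),0],[0,0,-1]])
    d=R.T@(np.array([x,y,z])/1000-p)
    r=Ro.from_matrix(R.T@T).as_rotvec()
    print("t",round(s["t"],2),"pos",np.round(p*1000,1),"yaw",round(np.degrees(np.arctan2(R[1,0],R[0,0])),1),"w",round(s["gripper_width"]*1000,1),"F",np.round(s["ft_force"],1))
    print("SHIFT",np.round(d,4),"ROT",np.round(r,4))
E
python3 - <<'E'
from h import *
plan(427.4,311.8,120,92.8)
E
```

```text
t 0.25 pos [141.7 531.2 244.9] yaw 75.1 w 85.6 F [-0.7  0.3 -0.4]
SHIFT [-0.1382  0.3326  0.125 ] ROT [-3.000e-04  9.000e-04 -3.097e-01]
```

```bash
python3 -m creep '[-0.138,0.333,0.125,0,0,-0.31,0.2,-0.138,0.333,0.125,0,0,-0.31,0.2,-0.138,0.333,0.125,0,0,-0.31,0.2,-0.138,0.333,0.125,0,0,-0.31,0.2,-0.138,0.333,0.125,0,0,-0.31,0.2,-0.138,0.333,0.125,0,0,-0.31,0.2,-0.138,0.333,0.125,0,0,-0.31,0.2,-0.138,0.333,0.125,0,0,-0.31,0.2,-0.138,0.333,0.125,0,0,-0.31,0.2,-0.138,0.333,0.125,0,0,-0.31,0.2]' 60; python3 - <<'E'
from h import *
print(robot.tip_extent)
plan(427.4,311.8,22,92.8)
E
```

```text
t: 1.08
ee_pos: [0.4311, 0.3084, 0.1182]
tool_rot: [[-0.046, 0.999, -0.0], [0.999, 0.046, -0.003], [-0.003, -0.001, -1.0]]
ft_force: [-0.6, -0.4, -0.4]
gripper_width: 0.0516
0.014
t 1.08 pos [431.1 308.4 118.2] yaw 92.6 w 51.6 F [-0.6 -0.4 -0.4]
SHIFT [ 0.0038 -0.0035  0.0962] ROT [-0.0006  0.0026 -0.003 ]
```

```bash
python3 -m creep '[0.004,-0.0035,0.03,0,0,0,0.2,0.004,-0.0035,0.06,0,0,0,0.2,0.004,-0.0035,0.075,0,0,0,0.2,0.004,-0.0035,0.085,0,0,0,0.2,0.004,-0.0035,0.096,0,0,0,0.2,0.004,-0.0035,0.096,0,0,0,0.2,0.004,-0.0035,0.096,0,0,0,0.2,0.004,-0.0035,0.096,0,0,0,-1,0.004,-0.0035,0.096,0,0,0,-1,0.004,-0.0035,0.096,0,0,0,-1]' 60; python3 - <<'E'
from h import *
plan(427.4,311.8,22,92.8)
cv2.imwrite("pics/g1.png",big("side")[270*K:370*K,260*K:460*K,::-1])
E
```

```text
t: 1.92
ee_pos: [0.4283, 0.3126, 0.0237]
tool_rot: [[-0.046, 0.999, 0.002], [0.999, 0.046, -0.001], [-0.001, 0.002, -1.0]]
ft_force: [-0.4, -0.4, 4.5]
gripper_width: 0.026
t 1.92 pos [428.3 312.6  23.7] yaw 92.6 w 26.0 F [-0.4 -0.4  4.5]
SHIFT [-0.0008 -0.0009  0.0017] ROT [ 0.002   0.0015 -0.0027]
```

View pics/g1.png

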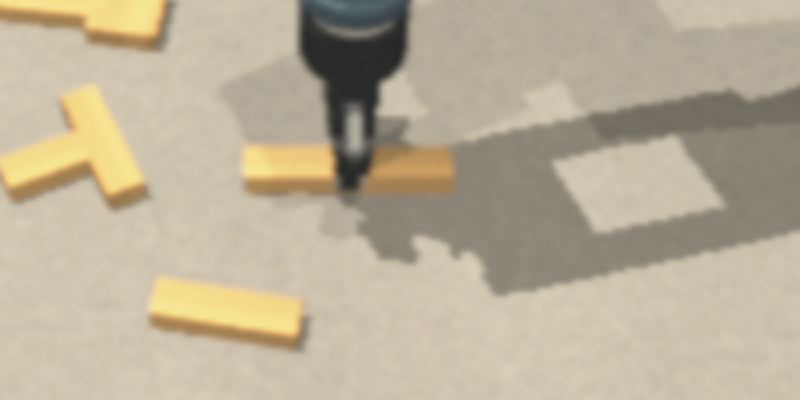

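Grip on the long batten at width 26 mm, with the tips near the part's bottom edge at (347,190) in the crop. I'll lift it and check how far the tips reach past the part.

```bash
python3 -m creep '[0,0,-0.02,0,0,0,-1,0,0,-0.05,0,0,0,-1,0,0,-0.08,0,0,0,-1,0,0,-0.11,0,0,0,-1,0,0,-0.13,0,0,0,-1,0,0,-0.13,0,0,0,-1,0,0,-0.13,0,0,0,-1,0,0,-0.13,0,0,0,-1,0,0,-0.13,0,0,0,-1,0,0,-0.13,0,0,0,-1]' 60; python3 - <<'E'
from h import *
plan(479.5,-167.4,150,-0.5)
s=robot.get_state();p=s["ee_pos"];R=s["tool_rot"]
b=big("side")
for e in (0,.014,.023):
    for w in(-.014,.014):
        q=proj("side",p+R[:,2]*e+R[:,0]*w);print(e,w,q)
        cv2.circle(b,tuple(int(v) for v in (q+.5)*K),3,(255,0,0),-1)
q=proj("side",p);x,y=int(q[0]),int(q[1])
cv2.imwrite("pics/g2.png",cv2.resize(b[(y-35)*K:(y+30)*K,(x-50)*K:(x+50)*K,::-1],None,fx=2,fy=2))
E
```

```text
t: 2.8
ee_pos: [0.4271, 0.3124, 0.1522]
tool_rot: [[-0.046, 0.999, -0.001], [0.999, 0.046, -0.003], [-0.002, -0.001, -1.0]]
ft_force: [-1.3, 0.1, -0.2]
gripper_width: 0.0261
t 2.8 pos [427.1 312.4 152.2] yaw 92.6 w 26.1 F [-1.3  0.1 -0.2]
SHIFT [-0.4817  0.0302  0.0034] ROT [1.5000e-03 2.5000e-03 1.6256e+00]
0 -0.014 [347.25524342 274.05601349]
0 0.014 [347.65084221 281.78190837]
0.014 -0.014 [347.1368509  277.55730633]
0.014 0.014 [347.52764505 285.29289862]
0.023 -0.014 [347.06157513 279.78348201]
0.023 0.014 [347.44932978 287.52480169]
```

View pics/g2.png

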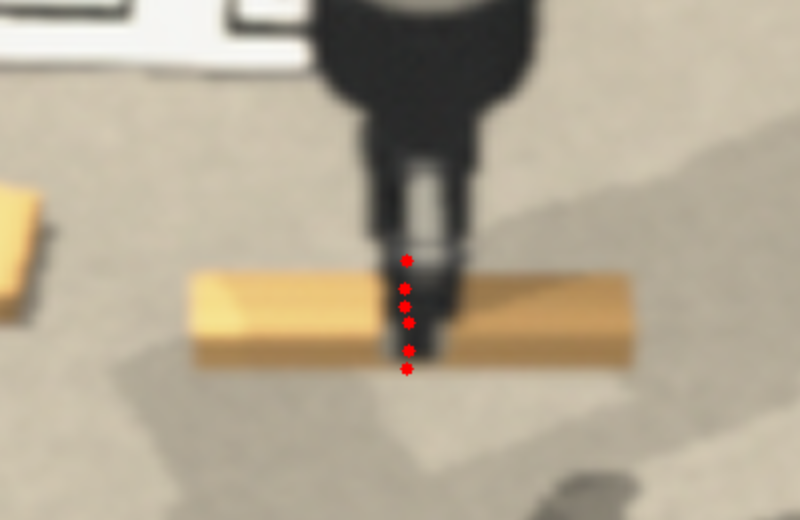

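Tips end about 9 mm above the part's bottom, which clears the ribs. Next I carry it to slot_long.

```bash
python3 -m creep '[-0.482,0.03,0.003,0,0,1.626,-1,-0.482,0.03,0.003,0,0,1.626,-1,-0.482,0.03,0.003,0,0,1.626,-1,-0.482,0.03,0.003,0,0,1.626,-1,-0.482,0.03,0.003,0,0,1.626,-1,-0.482,0.03,0.003,0,0,1.626,-1,-0.482,0.03,0.003,0,0,1.626,-1,-0.482,0.03,0.003,0,0,1.626,-1,-0.482,0.03,0.003,0,0,1.626,-1,-0.482,0.03,0.003,0,0,1.626,-1]' 60; python3 - <<'E'
from h import *
print(ray("top",[428,226],.175))
plan(479.5,-167.4,100,-0.5)
E
```

```text
t: 3.68
ee_pos: [0.4718, -0.1034, 0.1503]
tool_rot: [[0.936, 0.353, -0.001], [0.353, -0.936, -0.002], [-0.001, 0.002, -1.0]]
ft_force: [0.1, -0.2, -0.2]
gripper_width: 0.0259
[[ 0.49540184 -0.31738919]]
t 3.68 pos [ 471.8 -103.4  150.3] yaw 20.7 w 25.9 F [ 0.1 -0.2 -0.2]
SHIFT [-0.0153  0.0625  0.0504] ROT [0.0018 0.001  0.3692]
```

```bash
python3 -m creep '[-0.015,0.0625,0.05,0,0,0.369,-1,-0.015,0.0625,0.05,0,0,0.369,-1,-0.015,0.0625,0.05,0,0,0.369,-1,-0.015,0.0625,0.05,0,0,0.369,-1,-0.015,0.0625,0.05,0,0,0.369,-1,-0.015,0.0625,0.05,0,0,0.369,-1,-0.015,0.0625,0.05,0,0,0.369,-1,-0.015,0.0625,0.05,0,0,0.369,-1,-0.015,0.0625,0.05,0,0,0.369,-1,-0.015,0.0625,0.05,0,0,0.369,-1]' 60; python3 - <<'E'
from h import *
plan(479.5,-167.4,35,-0.5)
for n in("top","side"):
    for p,i in wood(n,0.086): print(n,p,i) if i['area']<7000 else 0
b=big("top");cv2.imwrite("pics/c2.png",b[140*K:260*K,280*K:450*K,::-1])
E
```

```text
t: 4.52
ee_pos: [0.4801, -0.1668, 0.1009]
tool_rot: [[1.0, -0.007, 0.0], [-0.007, -1.0, -0.003], [0.0, 0.003, -1.0]]
ft_force: [0.5, -0.7, 0.2]
gripper_width: 0.0258
t 4.52 pos [ 480.1 -166.8  100.9] yaw -0.4 w 25.8 F [ 0.5 -0.7  0.2]
SHIFT [-0.0006  0.0004  0.0659] ROT [ 0.0025 -0.0003  0.002 ]
top [ 64. 367.] {'c': array([107.4, 629.7]), 'size': array([170.7,  38.9]), 'ang': 0.0, 'cen': array([106.5, 629.6]), 'area': 6352}
top [444. 297.] {'c': array([ 309.2, -380.1]), 'size': array([224.6,  24. ]), 'ang': 77.9, 'cen': array([ 309.6, -378.5]), 'area': 4926}
top [154. 219.] {'c': array([503.2, 413.5]), 'size': array([94.8, 29.2]), 'ang': 172.3, 'cen': array([503.2, 413.4]), 'area': 2582}
top [201. 180.] {'c': array([624.7, 296.9]), 'size': array([95. , 87.5]), 'ang': 118.5, 'cen': array([613.2, 290.1]), 'area': 4098}
top [251. 177.] {'c': array([633. , 154.8]), 'size': array([133.9,  53.7]), 'ang': 175.1, 'cen': array([621.1, 155.4]), 'area': 4784}
side [316. 348.] {'c': array([502.6, 489.6]), 'size': array([96.2, 36.6]), 'ang': 172.6, 'cen': array([502.6, 489.4]), 'area': 3312}
side [278. 309.] {'c': array([621.3, 374.9]), 'size': array([105.6,  87.2]), 'ang': 118.0, 'cen': array([612. , 369.9]), 'area': 5083}
side [280. 272.] {'c': array([630.2, 235.3]), 'size': array([134.5,  66.3]), 'ang': 175.2, 'cen': array([621.6, 235.6]), 'area': 6486}
side [334. 191.] {'c': array([ 477.7, -169.2]), 'size': array([170.9,  35.4]), 'ang': 90.7, 'cen': array([ 479. , -171.4]), 'area': 4942}
side [378. 173.] {'c': array([ 310.9, -293.9]), 'size': array([242.6,  26. ]), 'ang': 78.1, 'cen': array([ 310.9, -293.2]), 'area': 5574}
side [636.  99.] {'c': array([-949.9, -966.7]), 'size': array([226.9,  38.5]), 'ang': 64.5, 'cen': array([-955.8, -969.2]), 'area': 6152}
```

View pics/c2.png

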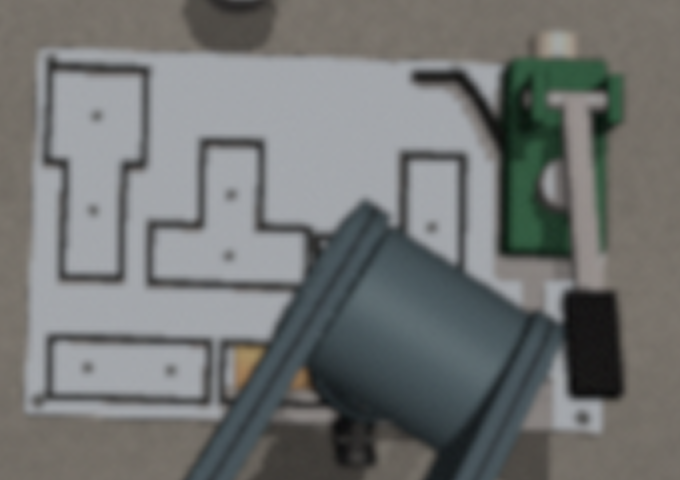

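The batten's near-left end shows at (265,365) in the crop, inside slot_long's outline. I lower and release.

```bash
python3 -m creep '[-0.0006,0,0.02,0,0,0,-1,-0.0006,0,0.04,0,0,0,-1,-0.0006,0,0.05,0,0,0,-1,-0.0006,0,0.057,0,0,0,-1,-0.0006,0,0.062,0,0,0,-1,-0.0006,0,0.0665,0,0,0,-1,-0.0006,0,0.0665,0,0,0,-1,-0.0006,0,0.0665,0,0,0,-1,-0.0006,0,0.0665,0,0,0,-1,-0.0006,0,0.0665,0,0,0,-1]' 60; python3 -m creep '[0,0,0,0,0,0,0,0,0,0,0,0,0,0,0,0,0,0,0,0,0.1,0,0,0,0,0,0,0.1,0,0,-0.03,0,0,0,0.1,0,0,-0.06,0,0,0,0.1,0,0,-0.1,0,0,0,0.1,0,0,-0.12,0,0,0,0.1,0,0,-0.12,0,0,0,0.1,0,0,-0.12,0,0,0,0.1]'; python3 - <<'E'
from h import *
plan(508.4,439.9,120,82)
E
```

```text
t: 5.5
ee_pos: [0.4796, -0.1674, 0.0346]
tool_rot: [[1.0, -0.008, 0.0], [-0.008, -1.0, -0.003], [0.0, 0.003, -1.0]]
ft_force: [0.3, -0.9, -0.2]
gripper_width: 0.0263
t: 6.33
ee_pos: [0.4802, -0.1675, 0.1559]
tool_rot: [[1.0, -0.008, 0.003], [-0.008, -1.0, -0.004], [0.003, 0.004, -1.0]]
ft_force: [0.1, 0.4, -1.3]
gripper_width: 0.0473
t 6.33 pos [ 480.2 -167.5  155.9] yaw -0.4 w 47.3 F [ 0.1  0.4 -1.3]
SHIFT [ 0.0234 -0.6078  0.0333] ROT [ 6.1000e-03  4.0000e-04 -1.4388e+00]
```

```bash
python3 -m creep '[0.023,-0.608,0.01,0,0,-1.439,0.2,0.023,-0.608,0.01,0,0,-1.439,0.2,0.023,-0.608,0.01,0,0,-1.439,0.2,0.023,-0.608,0.01,0,0,-1.439,0.2,0.023,-0.608,0.01,0,0,-1.439,0.2,0.023,-0.608,0.01,0,0,-1.439,0.2,0.023,-0.608,0.01,0,0,-1.439,0.2,0.023,-0.608,0.01,0,0,-1.439,0.2,0.023,-0.608,0.01,0,0,-1.439,0.2,0.023,-0.608,0.01,0,0,-1.439,0.2]'; python3 - <<'E'
from h import *
for p,i in wood("top"): 
  if i['area']<6000:print(p,i)
cv2.imwrite("pics/c3.png",cv2.resize(robot.get_image("top"),None,fx=1.25,fy=1.25)[:,:,::-1])
plan(508.4,439.9,120,82)
E
```

```text
t: 7.17
ee_pos: [0.4974, 0.2508, 0.1448]
tool_rot: [[0.317, 0.949, -0.0], [0.949, -0.317, -0.006], [-0.005, 0.001, -1.0]]
ft_force: [-0.0, -0.5, 0.3]
gripper_width: 0.051
[444. 297.] {'c': array([ 302.9, -400.5]), 'size': array([237.8,  25.3]), 'ang': 77.9, 'cen': array([ 303.3, -398.7]), 'area': 5518}
[363. 234.] {'c': array([ 479.6, -166.4]), 'size': array([147.8,  25.1]), 'ang': 90.1, 'cen': array([ 479.3, -166.2]), 'area': 3428}
[203. 177.] {'c': array([644.2, 302.9]), 'size': array([92.6, 70. ]), 'ang': 28.5, 'cen': array([632. , 303.7]), 'area': 3708}
[251. 177.] {'c': array([645.5, 166. ]), 'size': array([142.1,  57. ]), 'ang': 175.4, 'cen': array([633. , 166.6]), 'area': 5384}
t 7.27 pos [497.3 254.4 144.7] yaw 71.7 w 51.2 F [-0.2 -0.6 -0.8]
SHIFT [ 0.1797 -0.0477  0.0242] ROT [ 0.0009  0.0029 -0.1795]
```

View pics/c3.png

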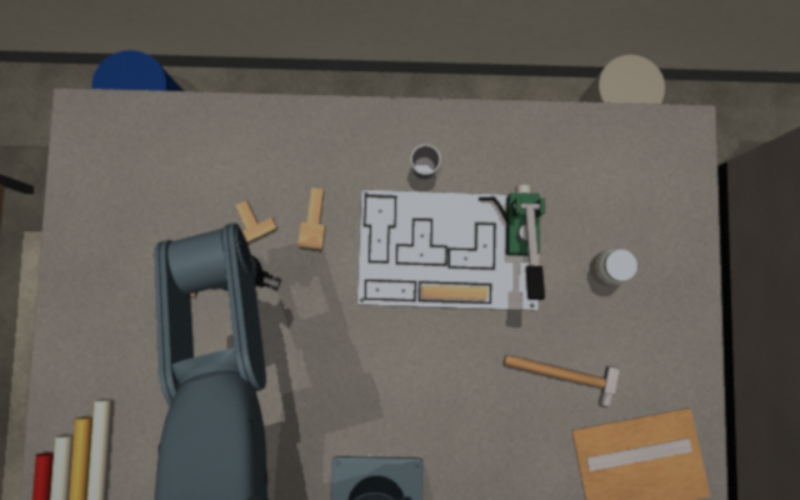

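The long batten lies in its compartment, the short one is hidden behind the arm, and the paddle and tee have not moved.

```bash
python3 -m creep '[0.18,-0.048,0.024,0,0,-0.18,0.2,0.18,-0.048,0.024,0,0,-0.18,0.2,0.18,-0.048,0.024,0,0,-0.18,0.2,0.18,-0.048,0.024,0,0,-0.18,0.2,0.18,-0.048,0.024,0,0,-0.18,0.2,0.18,-0.048,0.024,0,0,-0.18,0.2,0.18,-0.048,0.024,0,0,-0.18,0.2,0.18,-0.048,0.024,0,0,-0.18,0.2,0.18,-0.048,0.024,0,0,-0.18,0.2,0.18,-0.048,0.024,0,0,-0.18,0.2]'; python3 - <<'E'
from h import *
for p,i in wood("side"): 
  if i['area']<8000:print(p,i)
plan(508.4,439.9,22,82)
E
```

```text
t: 8.1
ee_pos: [0.5085, 0.4387, 0.1201]
tool_rot: [[0.141, 0.99, -0.0], [0.99, -0.141, -0.004], [-0.004, 0.0, -1.0]]
ft_force: [-0.4, 0.5, -0.5]
gripper_width: 0.0507
[316. 348.] {'c': array([507.8, 436.5]), 'size': array([103.7,  40.8]), 'ang': 172.4, 'cen': array([507.6, 436.6]), 'area': 3920}
[278. 309.] {'c': array([634.9, 314. ]), 'size': array([113.8,  93.7]), 'ang': 118.2, 'cen': array([624.8, 308.4]), 'area': 5868}
[279. 272.] {'c': array([646.6, 164. ]), 'size': array([140.1,  71.7]), 'ang': 176.3, 'cen': array([640.9, 163.8]), 'area': 6790}
[444. 163.] {'c': array([   8.1, -493.8]), 'size': array([148.5,  75.1]), 'ang': 55.4, 'cen': array([  17.1, -499.2]), 'area': 6326}
[636.  99.] {'c': array([-1056.4, -1131.3]), 'size': array([244.3,  42.5]), 'ang': 64.5, 'cen': array([-1063.3, -1134.3]), 'area': 7150}
t 8.15 pos [508.6 438.9 120.4] yaw 81.9 w 51.4 F [-0.6 -0.7  1. ]
SHIFT [ 0.0013 -0.0004  0.0983] ROT [ 0.0006  0.0033 -0.0013]
```

```bash
python3 -m creep '[0.001,0,0.03,0,0,0,0.2,0.001,0,0.06,0,0,0,0.2,0.001,0,0.078,0,0,0,0.2,0.001,0,0.089,0,0,0,0.2,0.001,0,0.098,0,0,0,0.2,0.001,0,0.098,0,0,0,0.2,0.001,0,0.098,0,0,0,0.2,0.001,0,0.098,0,0,0,-1,0.001,0,0.098,0,0,0,-1,0.001,0,0.098,0,0,0,-1]' 60; python3 -m creep '[0,0,0,0,0,0,-1,0,0,-0.02,0,0,0,-1,0,0,-0.05,0,0,0,-1,0,0,-0.08,0,0,0,-1,0,0,-0.11,0,0,0,-1,0,0,-0.12,0,0,0,-1,0,0,-0.12,0,0,0,-1,0,0,-0.12,0,0,0,-1,0,0,-0.12,0,0,0,-1,0,0,-0.12,0,0,0,-1]'; python3 - <<'E'
from h import *
plan(481.1,-17.7,120,-0.4)
E
```

```text
t: 8.98
ee_pos: [0.5099, 0.4403, 0.0244]
tool_rot: [[0.14, 0.99, 0.003], [0.99, -0.14, -0.001], [-0.001, 0.003, -1.0]]
ft_force: [0.4, 0.7, 7.7]
gripper_width: 0.0263
t: 9.82
ee_pos: [0.5083, 0.4397, 0.1418]
tool_rot: [[0.14, 0.99, -0.001], [0.99, -0.14, -0.004], [-0.004, -0.0, -1.0]]
ft_force: [-0.3, 0.5, -0.0]
gripper_width: 0.0259
t 9.82 pos [508.3 439.7 141.8] yaw 81.9 w 25.9 F [-0.3  0.5 -0. ]
SHIFT [-0.4567  0.0373  0.0235] ROT [0.0026 0.0032 1.4369]
```

```bash
python3 -m creep '[-0.457,0.037,0.01,0,0,1.437,-1,-0.457,0.037,0.01,0,0,1.437,-1,-0.457,0.037,0.01,0,0,1.437,-1,-0.457,0.037,0.01,0,0,1.437,-1,-0.457,0.037,0.01,0,0,1.437,-1,-0.457,0.037,0.01,0,0,1.437,-1,-0.457,0.037,0.01,0,0,1.437,-1,-0.457,0.037,0.01,0,0,1.437,-1,-0.457,0.037,0.01,0,0,1.437,-1,-0.457,0.037,0.01,0,0,1.437,-1]'; python3 - <<'E'
from h import *
plan(481.1,-17.7,100,-0.4)
E
```

```text
t: 10.65
ee_pos: [0.482, 0.0231, 0.1332]
tool_rot: [[0.985, 0.173, -0.002], [0.173, -0.985, -0.003], [-0.003, 0.003, -1.0]]
ft_force: [-0.1, -0.5, -0.9]
gripper_width: 0.0258
t 10.65 pos [482.   23.1 133.2] yaw 10.0 w 25.8 F [-0.1 -0.5 -0.9]
SHIFT [-0.0079  0.0399  0.0334] ROT [0.0031 0.0027 0.181 ]
```

```bash
python3 -m creep '[-0.008,0.04,0.033,0,0,0.181,-1,-0.008,0.04,0.033,0,0,0.181,-1,-0.008,0.04,0.033,0,0,0.181,-1,-0.008,0.04,0.033,0,0,0.181,-1,-0.008,0.04,0.033,0,0,0.181,-1,-0.008,0.04,0.033,0,0,0.181,-1,-0.008,0.04,0.033,0,0,0.181,-1,-0.008,0.04,0.033,0,0,0.181,-1,-0.008,0.04,0.033,0,0,0.181,-1,-0.008,0.04,0.033,0,0,0.181,-1]'; python3 - <<'E'
from h import *
plan(481.1,-17.7,36,-0.4)
for p,i in wood("side",.086): 
  if i['area']<6000:print(p,i)
q=proj("side",robot.get_state()["ee_pos"]);x,y=int(q[0]),int(q[1])
cv2.imwrite("pics/g3.png",cv2.resize(big("side")[(y-50)*K:(y+50)*K,(x-80)*K:(x+80)*K,::-1],None,fx=1.2,fy=1.2))
E
```

```text
t: 11.48
ee_pos: [0.4812, -0.0173, 0.1006]
tool_rot: [[1.0, -0.006, -0.002], [-0.006, -1.0, -0.003], [-0.002, 0.003, -1.0]]
ft_force: [-0.3, -0.3, -0.1]
gripper_width: 0.0255
t 11.48 pos [481.2 -17.3 100.6] yaw -0.3 w 25.5 F [-0.3 -0.3 -0.1]
SHIFT [0.0001 0.0001 0.0646] ROT [0.0035 0.0019 0.0012]
[278. 309.] {'c': array([621.3, 374.9]), 'size': array([105.4,  87.2]), 'ang': 118.0, 'cen': array([612. , 369.9]), 'area': 5074}
[332. 216.] {'c': array([479.4, -34.1]), 'size': array([148.1,  35.6]), 'ang': 91.4, 'cen': array([479.8, -32.7]), 'area': 4133}
[378. 173.] {'c': array([ 310.9, -293.7]), 'size': array([242.5,  25.9]), 'ang': 77.8, 'cen': array([ 310.9, -293.3]), 'area': 5567}
```

View pics/g3.png

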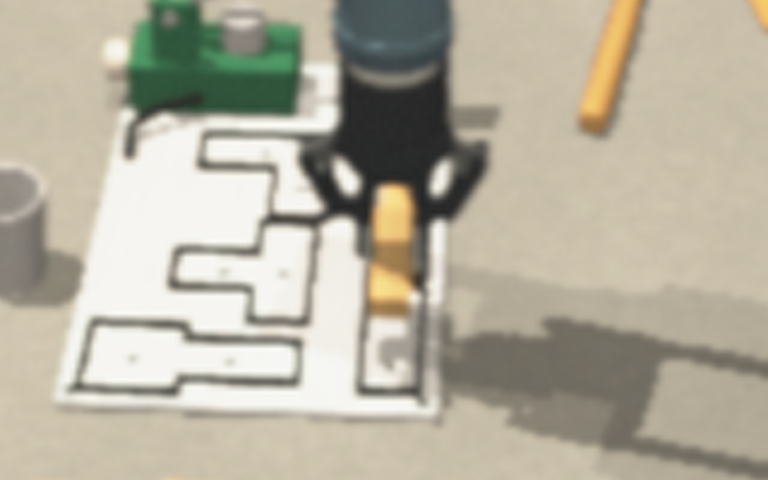

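The short batten is held centrally over its slot at (390,245), in line with it.

```bash
python3 -m creep '[0,0,0.02,0,0,0,-1,0,0,0.04,0,0,0,-1,0,0,0.05,0,0,0,-1,0,0,0.057,0,0,0,-1,0,0,0.062,0,0,0,-1,0,0,0.0655,0,0,0,-1,0,0,0.0655,0,0,0,-1,0,0,0.0655,0,0,0,-1,0,0,0.0655,0,0,0,-1,0,0,0.0655,0,0,0,-1]'; python3 -m creep '[0,0,0,0,0,0,0,0,0,0,0,0,0,0,0,0,0,0,0,0,0.1,0,0,0,0,0,0,0.1,0,0,-0.03,0,0,0,0.1,0,0,-0.06,0,0,0,0.1,0,0,-0.1,0,0,0,0.1,0,0,-0.12,0,0,0,0.1,0,0,-0.12,0,0,0,0.1,0,0,-0.12,0,0,0,0.1]'; python3 - <<'E'
from h import *
plan(639.5,317.8,120,118.5)
E
```

```text
t: 12.42
ee_pos: [0.4814, -0.0179, 0.0356]
tool_rot: [[1.0, -0.006, -0.001], [-0.006, -1.0, -0.004], [-0.001, 0.004, -1.0]]
ft_force: [-0.3, 0.4, -0.5]
gripper_width: 0.0259
t: 13.25
ee_pos: [0.4823, -0.0176, 0.1568]
tool_rot: [[1.0, -0.006, 0.002], [-0.006, -1.0, -0.005], [0.002, 0.005, -1.0]]
ft_force: [-0.8, 0.0, -0.5]
gripper_width: 0.0472
t 13.25 pos [482.3 -17.6 156.8] yaw -0.4 w 47.2 F [-0.8  0.  -0.5]
SHIFT [ 0.155  -0.3366  0.0356] ROT [ 0.0051  0.0034 -2.0745]
```

```bash
python3 -m creep '[0.155,-0.337,0.025,0,0,1.067,0.2,0.155,-0.337,0.025,0,0,1.067,0.2,0.155,-0.337,0.025,0,0,1.067,0.2,0.155,-0.337,0.025,0,0,1.067,0.2,0.155,-0.337,0.025,0,0,1.067,0.2,0.155,-0.337,0.025,0,0,1.067,0.2,0.155,-0.337,0.025,0,0,1.067,0.2,0.155,-0.337,0.025,0,0,1.067,0.2,0.155,-0.337,0.025,0,0,1.067,0.2,0.155,-0.337,0.025,0,0,1.067,0.2]'; python3 - <<'E'
from h import *
for n in("top","side"):
 for p,i in wood(n): 
  if i['area']<6500:print(n,p,i)
plan(639.5,317.8,24,-61.5)
cv2.imwrite("pics/c4.png",cv2.resize(robot.get_image("top"),None,fx=1.25,fy=1.25)[:,:,::-1])
E
```

```text
t: 14.08
ee_pos: [0.6392, 0.3231, 0.1269]
tool_rot: [[0.473, -0.881, -0.001], [-0.881, -0.473, -0.004], [0.003, 0.002, -1.0]]
ft_force: [-0.5, -1.5, -0.4]
gripper_width: 0.051
top [444. 297.] {'c': array([ 302.9, -400.5]), 'size': array([237.7,  25.3]), 'ang': 77.9, 'cen': array([ 303.3, -398.7]), 'area': 5508}
top [363. 234.] {'c': array([ 479.3, -166.1]), 'size': array([147.1,  24.6]), 'ang': 90.1, 'cen': array([ 479.3, -166.2]), 'area': 3424}
top [311. 232.] {'c': array([480.9, -15.8]), 'size': array([96.1, 24.5]), 'ang': 89.1, 'cen': array([480.8, -15.5]), 'area': 2179}
top [201. 181.] {'c': array([634.3, 314.6]), 'size': array([101.2,  86.3]), 'ang': 116.9, 'cen': array([621.4, 308. ]), 'area': 4329}
top [250. 176.] {'c': array([645.6, 166.2]), 'size': array([142. ,  57.3]), 'ang': 175.2, 'cen': array([632.9, 166.8]), 'area': 5406}
side [278. 309.] {'c': array([634.7, 314.1]), 'size': array([114.3,  94.6]), 'ang': 119.6, 'cen': array([624.9, 308.8]), 'area': 5896}
side [290. 273.] {'c': array([613.1, 166.2]), 'size': array([82.3, 71. ]), 'ang': 175.6, 'cen': array([608., 166.]), 'area': 4676}
side [378. 173.] {'c': array([ 300.7, -406.2]), 'size': array([260.4,  27.6]), 'ang': 78.0, 'cen': array([ 300.6, -406.1]), 'area': 6420}
t 14.18 pos [638.5 321.1 126.7] yaw -61.3 w 51.4 F [-0.5 -0.2 -0.9]
SHIFT [0.003  0.0003 0.1027] ROT [ 0.0041 -0.0037  0.0037]
```

View pics/c4.png

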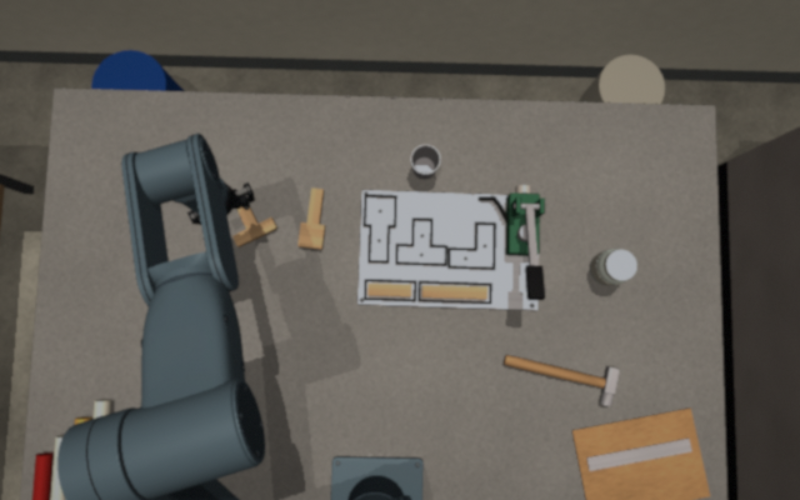

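Both battens lie in their slots at (390,290) and (455,293). The tee is where it was, with the gripper over its stem at (245,205).

```bash
python3 -m creep '[0.003,0,0.03,0,0,0,0.2,0.003,0,0.06,0,0,0,0.2,0.003,0,0.083,0,0,0,0.2,0.003,0,0.093,0,0,0,0.2,0.003,0,0.1035,0,0,0,0.2,0.003,0,0.1035,0,0,0,0.2,0.003,0,0.1035,0,0,0,0.2,0.003,0,0.1035,0,0,0,-1,0.003,0,0.1035,0,0,0,-1,0.003,0,0.1035,0,0,0,-1]' 60; python3 -m creep '[0,0,0,0,0,0,-1,0,0,-0.02,0,0,0,-1,0,0,-0.05,0,0,0,-1,0,0,-0.08,0,0,0,-1,0,0,-0.1,0,0,0,-1,0,0,-0.12,0,0,0,-1,0,0,-0.12,0,0,0,-1,0,0,-0.12,0,0,0,-1,0,0,-0.12,0,0,0,-1,0,0,-0.12,0,0,0,-1]'; python3 - <<'E'
from h import *
plan(599.1,-88.0,120,-90)
for p,i in wood("side",.13): 
  if i['area']<6500:print(p,i)
q=proj("side",robot.get_state()["ee_pos"]);x,y=int(q[0]),int(q[1])
cv2.imwrite("pics/g4.png",cv2.resize(big("side")[(y-50)*K:(y+50)*K,(x-80)*K:(x+80)*K,::-1],None,fx=1.2,fy=1.2))
E
```

```text
t: 15.07
ee_pos: [0.6406, 0.3163, 0.0261]
tool_rot: [[0.48, -0.877, 0.001], [-0.877, -0.48, -0.005], [0.005, 0.001, -1.0]]
ft_force: [-1.2, -0.5, 3.4]
gripper_width: 0.0257
t: 15.9
ee_pos: [0.6394, 0.3166, 0.1439]
tool_rot: [[0.48, -0.877, -0.002], [-0.877, -0.48, -0.006], [0.005, 0.005, -1.0]]
ft_force: [-0.2, -0.5, -0.8]
gripper_width: 0.0257
t 15.9 pos [639.4 316.6 143.9] yaw -61.3 w 25.7 F [-0.2 -0.5 -0.8]
SHIFT [0.3355 0.2293 0.0265] ROT [ 0.0035 -0.0056  0.5005]
[333. 218.] {'c': array([475.2,  30.7]), 'size': array([259.,  32.]), 'ang': 90.4, 'cen': array([473.6,  30.5]), 'area': 5619}
[378. 174.] {'c': array([ 316.7, -228.9]), 'size': array([230.8,  24.5]), 'ang': 78.0, 'cen': array([ 316.7, -228.8]), 'area': 5052}
[636.  99.] {'c': array([-889.3, -873.8]), 'size': array([214.7,  36.8]), 'ang': 64.5, 'cen': array([-894.9, -876.3]), 'area': 5621}
```

View pics/g4.png

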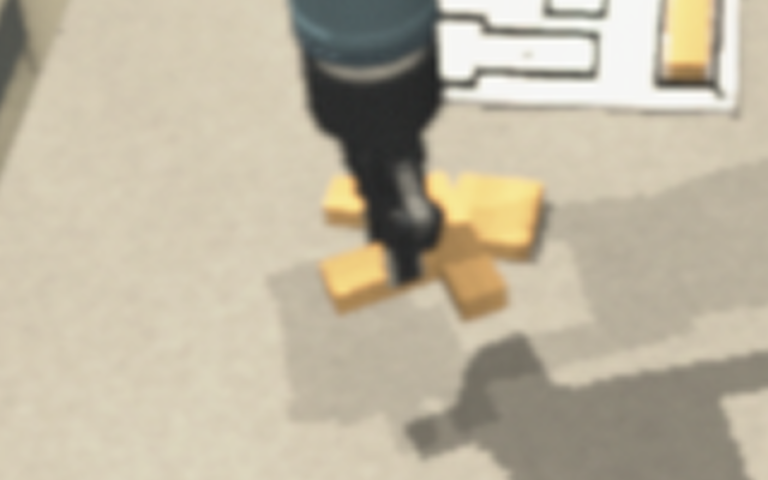

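Tee held level by its stem. I carry it to slot_tee.

```bash
python3 -m creep '[0.3355,0.229,0.01,0,0,0.5,-1,0.3355,0.229,0.01,0,0,0.5,-1,0.3355,0.229,0.01,0,0,0.5,-1,0.3355,0.229,0.01,0,0,0.5,-1,0.3355,0.229,0.01,0,0,0.5,-1,0.3355,0.229,0.01,0,0,0.5,-1,0.3355,0.229,0.01,0,0,0.5,-1,0.3355,0.229,0.01,0,0,0.5,-1,0.3355,0.229,0.01,0,0,0.5,-1,0.3355,0.229,0.01,0,0,0.5,-1]'; python3 - <<'E'
from h import *
plan(599.1,-88,100,-90)
E
```

```text
t: 16.83
ee_pos: [0.5986, -0.0908, 0.1357]
tool_rot: [[-0.001, -1.0, -0.003], [-1.0, 0.001, -0.007], [0.007, 0.003, -1.0]]
ft_force: [0.2, 0.1, -0.4]
gripper_width: 0.0254
t 16.83 pos [598.6 -90.8 135.7] yaw -90.0 w 25.4 F [ 0.2  0.1 -0.4]
SHIFT [-0.0031 -0.0006  0.0356] ROT [ 0.0031 -0.0065 -0.0008]
```

```bash
python3 -m creep '[-0.003,-0.0005,0.035,0.003,-0.006,0,-1,-0.003,-0.0005,0.035,0.003,-0.006,0,-1,-0.003,-0.0005,0.035,0.003,-0.006,0,-1,-0.003,-0.0005,0.035,0.003,-0.006,0,-1,-0.003,-0.0005,0.035,0.003,-0.006,0,-1,-0.003,-0.0005,0.035,0.003,-0.006,0,-1,-0.003,-0.0005,0.035,0.003,-0.006,0,-1,-0.003,-0.0005,0.035,0.003,-0.006,0,-1,-0.003,-0.0005,0.035,0.003,-0.006,0,-1,-0.003,-0.0005,0.035,0.003,-0.006,0,-1]'; python3 - <<'E'
from h import *
plan(599.1,-88,37,-90)
for n in("side","top"):
  q=proj(n,robot.get_state()["ee_pos"]);x,y=int(q[0]),int(q[1])
  cv2.imwrite(f"pics/g5{n}.png",cv2.resize(big(n)[(y-50)*K:(y+50)*K,(x-80)*K:(x+80)*K,::-1],None,fx=1.2,fy=1.2))
E
```

```text
t: 17.67
ee_pos: [0.5991, -0.0878, 0.1009]
tool_rot: [[-0.0, -1.0, 0.0], [-1.0, 0.0, -0.001], [0.001, -0.0, -1.0]]
ft_force: [0.3, 0.5, -0.9]
gripper_width: 0.0258
t 17.67 pos [599.1 -87.8 100.9] yaw -90.0 w 25.8 F [ 0.3  0.5 -0.9]
SHIFT [0.0001 0.     0.0639] ROT [-0.0003 -0.0007 -0.0004]
```

View pics/g5side.png

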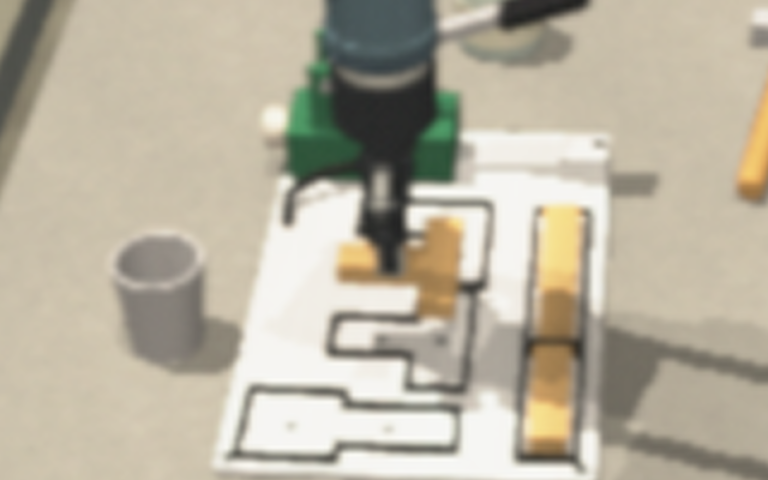

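View pics/g5top.png

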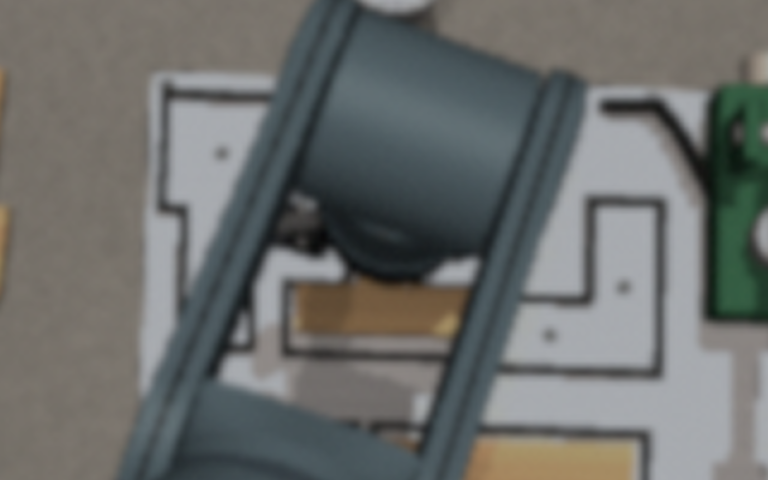

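The tee is straight and level above its slot, with the bar at (385,308) in the top crop. I lower and release.

```bash
python3 -m creep '[0,0,0.02,0,0,0,-1,0,0,0.04,0,0,0,-1,0,0,0.05,0,0,0,-1,0,0,0.057,0,0,0,-1,0,0,0.061,0,0,0,-1,0,0,0.0642,0,0,0,-1,0,0,0.0642,0,0,0,-1,0,0,0.0642,0,0,0,-1,0,0,0.0642,0,0,0,-1,0,0,0.0642,0,0,0,-1]'; python3 -m creep '[0,0,0,0,0,0,0,0,0,0,0,0,0,0,0,0,0,0,0,0,0.1,0,0,0,0,0,0,0.1,0,0,-0.03,0,0,0,0.1,0,0,-0.06,0,0,0,0.1,0,0,-0.1,0,0,0,0.1,0,0,-0.12,0,0,0,0.1,0,0,-0.12,0,0,0,0.1,0,0,-0.12,0,0,0,0.1]'; python3 - <<'E'
from h import *
plan(649.6,165.7,120,-95)
for n in("top",):
 for p,i in wood(n): 
  if i['area']<6500:print(n,p,i)
E
```

```text
t: 18.6
ee_pos: [0.5994, -0.0881, 0.0372]
tool_rot: [[-0.001, -1.0, 0.001], [-1.0, 0.001, -0.001], [0.001, -0.001, -1.0]]
ft_force: [-0.5, 0.4, -2.0]
gripper_width: 0.0256
t: 19.43
ee_pos: [0.6001, -0.0883, 0.1589]
tool_rot: [[-0.001, -1.0, 0.005], [-1.0, 0.001, -0.002], [0.002, -0.005, -1.0]]
ft_force: [-0.2, -0.5, -0.0]
gripper_width: 0.0469
t 19.43 pos [600.1 -88.3 158.9] yaw -90.0 w 46.9 F [-0.2 -0.5 -0. ]
SHIFT [-0.2541 -0.0491  0.0386] ROT [-0.0047 -0.002   0.0867]
top [444. 297.] {'c': array([ 302.9, -400.5]), 'size': array([237.4,  25.3]), 'ang': 77.8, 'cen': array([ 303.3, -398.7]), 'area': 5516}
top [372. 234.] {'c': array([ 479.8, -193.4]), 'size': array([93.8, 25.7]), 'ang': 90.2, 'cen': array([ 479.1, -194. ]), 'area': 2121}
top [336. 202.] {'c': array([578.8, -88.3]), 'size': array([100.1,  52.5]), 'ang': 90.5, 'cen': array([570.1, -86.9]), 'area': 3005}
top [251. 177.] {'c': array([645.7, 165.6]), 'size': array([141.9,  57.1]), 'ang': 174.7, 'cen': array([633.1, 166.6]), 'area': 5361}
```

Paddle is still in place. I move above its handle.

```bash
python3 -m creep '[-0.254,-0.049,0.03,-0.005,-0.002,0.087,0.2,-0.254,-0.049,0.03,-0.005,-0.002,0.087,0.2,-0.254,-0.049,0.03,-0.005,-0.002,0.087,0.2,-0.254,-0.049,0.03,-0.005,-0.002,0.087,0.2,-0.254,-0.049,0.03,-0.005,-0.002,0.087,0.2,-0.254,-0.049,0.03,-0.005,-0.002,0.087,0.2,-0.254,-0.049,0.03,-0.005,-0.002,0.087,0.2,-0.254,-0.049,0.03,-0.005,-0.002,0.087,0.2,-0.254,-0.049,0.03,-0.005,-0.002,0.087,0.2,-0.254,-0.049,0.03,-0.005,-0.002,0.087,0.2]'; python3 - <<'E'
from h import *
for n in("top","side"):
 for p,i in wood(n): 
  if i['area']<8000:print(n,p,i)
plan(649.6,165.7,24,-95)
cv2.imwrite("pics/c6.png",cv2.resize(robot.get_image("top"),None,fx=1.25,fy=1.25)[:,:,::-1])
E
```

```text
t: 20.32
ee_pos: [0.6475, 0.1648, 0.1256]
tool_rot: [[-0.088, -0.996, -0.006], [-0.996, 0.088, 0.0], [0.0, 0.006, -1.0]]
ft_force: [1.4, 0.1, -0.3]
gripper_width: 0.0516
top [ 64. 367.] {'c': array([ 89.3, 668.7]), 'size': array([180.7,  41.2]), 'ang': 0.0, 'cen': array([ 88.4, 668.5]), 'area': 7117}
top [444. 297.] {'c': array([ 302.9, -400.5]), 'size': array([237.5,  25.2]), 'ang': 77.9, 'cen': array([ 303.3, -398.8]), 'area': 5507}
top [363. 234.] {'c': array([ 479.6, -166.4]), 'size': array([147.7,  25.1]), 'ang': 90.1, 'cen': array([ 479.3, -166.2]), 'area': 3424}
top [311. 232.] {'c': array([480.7, -15.7]), 'size': array([96.1, 24.6]), 'ang': 89.6, 'cen': array([480.7, -15.3]), 'area': 2186}
top [336. 197.] {'c': array([596.7, -86.6]), 'size': array([96.3, 88.1]), 'ang': 90.2, 'cen': array([582.2, -86.6]), 'area': 3775}
top [254. 185.] {'c': array([615.9, 151.6]), 'size': array([84.4, 23.4]), 'ang': 2.1, 'cen': array([613.2, 153.1]), 'area': 1419}
side [280. 272.] {'c': array([645., 164.]), 'size': array([145.1,  72.6]), 'ang': 175.5, 'cen': array([635.8, 163.7]), 'area': 7580}
side [304. 219.] {'c': array([ 595.6, -100.5]), 'size': array([121. ,  98.8]), 'ang': 89.0, 'cen': array([ 582.7, -100.8]), 'area': 6119}
side [333. 218.] {'c': array([ 479.3, -114.3]), 'size': array([293.1,  36.1]), 'ang': 90.4, 'cen': array([ 477.5, -113.7]), 'area': 7196}
side [378. 174.] {'c': array([ 300.7, -406. ]), 'size': array([260. ,  27.6]), 'ang': 78.0, 'cen': array([ 300.7, -405.9]), 'area': 6414}
side [636.  99.] {'c': array([-1056.5, -1131.6]), 'size': array([243.8,  42.5]), 'ang': 64.5, 'cen': array([-1063.6, -1134.9]), 'area': 7139}
t 20.42 pos [648.1 164.2 126.6] yaw -95.1 w 51.2 F [-0.  -0.3  0.6]
SHIFT [-0.0016 -0.0018  0.1026] ROT [ 0.0046  0.0003 -0.0023]
```

View pics/c6.png

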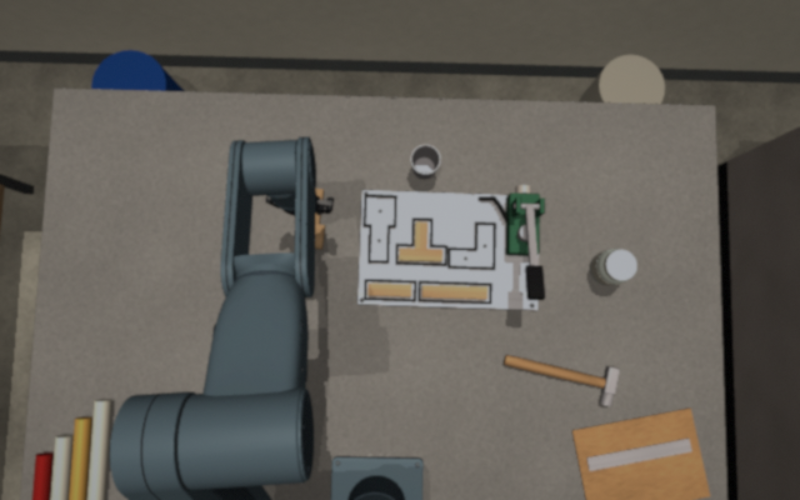

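The tee is in its slot at (422,245), and the side view confirms the paddle has not moved.

```bash
python3 -m creep '[-0.0015,-0.002,0.03,0.004,0,0,0.2,-0.0015,-0.002,0.06,0.004,0,0,0.2,-0.0015,-0.002,0.083,0.004,0,0,0.2,-0.0015,-0.002,0.093,0.004,0,0,0.2,-0.0015,-0.002,0.104,0.004,0,0,0.2,-0.0015,-0.002,0.104,0.004,0,0,0.2,-0.0015,-0.002,0.104,0.004,0,0,0.2,-0.0015,-0.002,0.104,0.004,0,0,-1,-0.0015,-0.002,0.104,0.004,0,0,-1,-0.0015,-0.002,0.104,0.004,0,0,-1]' 60; python3 -m creep '[0,0,0,0,0,0,-1,0,0,-0.02,0,0,0,-1,0,0,-0.05,0,0,0,-1,0,0,-0.08,0,0,0,-1,0,0,-0.1,0,0,0,-1,0,0,-0.12,0,0,0,-1,0,0,-0.12,0,0,0,-1,0,0,-0.12,0,0,0,-1,0,0,-0.12,0,0,0,-1,0,0,-0.12,0,0,0,-1]'; python3 - <<'E'
from h import *
# target: slot rect centre, x-axis 179.5; grasp 4mm beyond rect centre along x
a=np.radians(179.5);t=np.array([624.1,10.9])+4*np.array([np.cos(a),np.sin(a)]);print(t)
plan(t[0],t[1],140,-95)
q=proj("side",robot.get_state()["ee_pos"]);x,y=int(q[0]),int(q[1])
cv2.imwrite("pics/g6.png",cv2.resize(big("side")[(y-50)*K:(y+50)*K,(x-80)*K:(x+80)*K,::-1],None,fx=1.2,fy=1.2))
E
```

```text
t: 21.3
ee_pos: [0.6513, 0.1657, 0.025]
tool_rot: [[-0.09, -0.996, 0.004], [-0.996, 0.09, 0.001], [-0.001, -0.003, -1.0]]
ft_force: [-1.4, -0.6, 4.7]
gripper_width: 0.0259
t: 22.13
ee_pos: [0.6498, 0.1656, 0.1431]
tool_rot: [[-0.089, -0.996, 0.0], [-0.996, 0.089, 0.0], [-0.001, -0.0, -1.0]]
ft_force: [0.2, -0.2, -1.2]
gripper_width: 0.0262
[620.10015231  10.93490614]
t 22.13 pos [649.8 165.6 143.1] yaw -95.1 w 26.2 F [ 0.2 -0.2 -1.2]
SHIFT [0.1567 0.0158 0.003 ] ROT [-0.0004  0.0005 -0.0023]
```

View pics/g6.png

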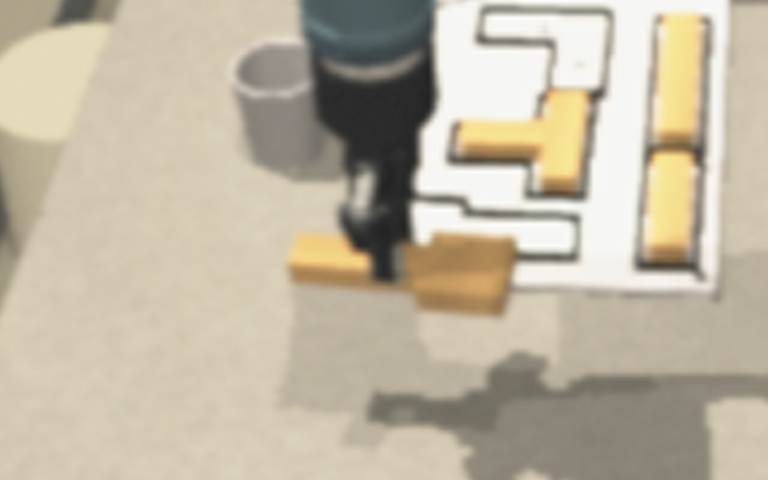

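Paddle held level by the handle. I turn it counter-clockwise in stages while moving over.

```bash
python3 -m creep '[0.05,0.005,0,0,0,-1.23,-1,0.05,0.005,0,0,0,-1.23,-1,0.05,0.005,0,0,0,-1.23,-1,0.05,0.005,0,0,0,-1.23,-1,0.05,0.005,0,0,0,-1.23,-1,0.05,0.005,0,0,0,-1.23,-1,0.05,0.005,0,0,0,-1.23,-1,0.05,0.005,0,0,0,-1.23,-1,0.05,0.005,0,0,0,-1.23,-1,0.05,0.005,0,0,0,-1.23,-1]'; python3 - <<'E'
from h import *
print(robot.get_state()["joint_positions"][[0,5]])
plan(619,10.9,140,45)
E
```

```text
t: 23.02
ee_pos: [0.6398, 0.1162, 0.1414]
tool_rot: [[0.911, -0.412, -0.002], [-0.412, -0.911, 0.0], [-0.002, 0.001, -1.0]]
ft_force: [-0.2, -0.3, -0.2]
gripper_width: 0.0259
[0.00815866 0.43219708]
t 23.02 pos [639.8 116.2 141.4] yaw -24.3 w 25.9 F [-0.2 -0.3 -0.2]
SHIFT [0.0244 0.1045 0.0014] ROT [-9.0000e-04  2.3000e-03 -1.2096e+00]
```

```bash
python3 -m creep '[0.024,0.1045,0,0,0,-1.21,-1,0.024,0.1045,0,0,0,-1.21,-1,0.024,0.1045,0,0,0,-1.21,-1,0.024,0.1045,0,0,0,-1.21,-1,0.024,0.1045,0,0,0,-1.21,-1,0.024,0.1045,0,0,0,-1.21,-1,0.024,0.1045,0,0,0,-1.21,-1,0.024,0.1045,0,0,0,-1.21,-1,0.024,0.1045,0,0,0,-1.21,-1,0.024,0.1045,0,0,0,-1.21,-1]'; python3 - <<'E'
from h import *
plan(619,10.9,100,89.6)
E
```

```text
t: 23.85
ee_pos: [0.6179, 0.0111, 0.1399]
tool_rot: [[0.702, 0.712, -0.005], [0.712, -0.702, 0.001], [-0.003, -0.004, -1.0]]
ft_force: [1.1, -0.6, 0.1]
gripper_width: 0.0263
t 23.85 pos [617.9  11.1 139.9] yaw 45.4 w 26.3 F [ 1.1 -0.6  0.1]
SHIFT [0.0007 0.0011 0.0399] ROT [-0.0049  0.001  -0.7719]
```

```bash
python3 -m creep '[0.0007,0.001,0.04,0,0,-0.772,-1,0.0007,0.001,0.04,0,0,-0.772,-1,0.0007,0.001,0.04,0,0,-0.772,-1,0.0007,0.001,0.04,0,0,-0.772,-1,0.0007,0.001,0.04,0,0,-0.772,-1,0.0007,0.001,0.04,0,0,-0.772,-1,0.0007,0.001,0.04,0,0,-0.772,-1,0.0007,0.001,0.04,0,0,-0.772,-1,0.0007,0.001,0.04,0,0,-0.772,-1,0.0007,0.001,0.04,0,0,-0.772,-1]'; python3 - <<'E'
from h import *
plan(619,10.9,37,89.6)
for n in("side","top"):
  q=proj(n,robot.get_state()["ee_pos"]);x,y=int(q[0]),int(q[1])
  cv2.imwrite(f"pics/g7{n}.png",cv2.resize(big(n)[(y-50)*K:(y+50)*K,(x-80)*K:(x+80)*K,::-1],None,fx=1.2,fy=1.2))
E
```

```text
t: 24.68
ee_pos: [0.6186, 0.011, 0.0992]
tool_rot: [[0.008, 1.0, -0.006], [1.0, -0.008, 0.001], [0.001, -0.006, -1.0]]
ft_force: [0.4, -0.3, -0.5]
gripper_width: 0.026
t 24.68 pos [618.6  11.   99.2] yaw 89.5 w 26.0 F [ 0.4 -0.3 -0.5]
SHIFT [-0.0002  0.0008  0.0622] ROT [-0.006  -0.0011 -0.0012]
```

View pics/g7side.png

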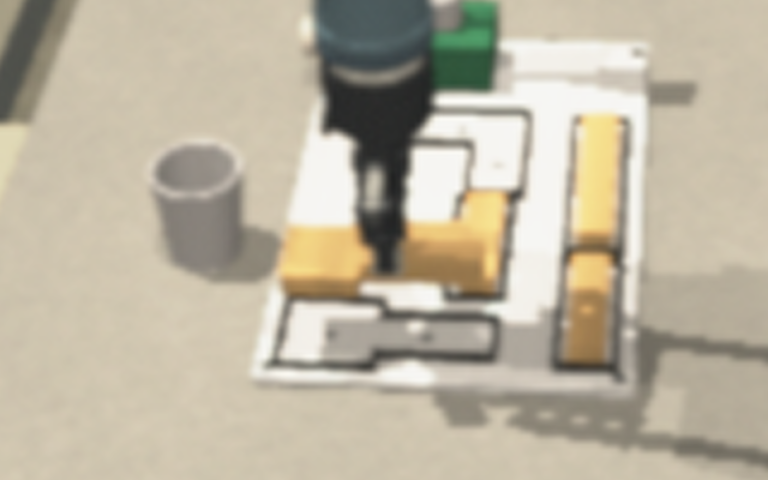

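View pics/g7top.png

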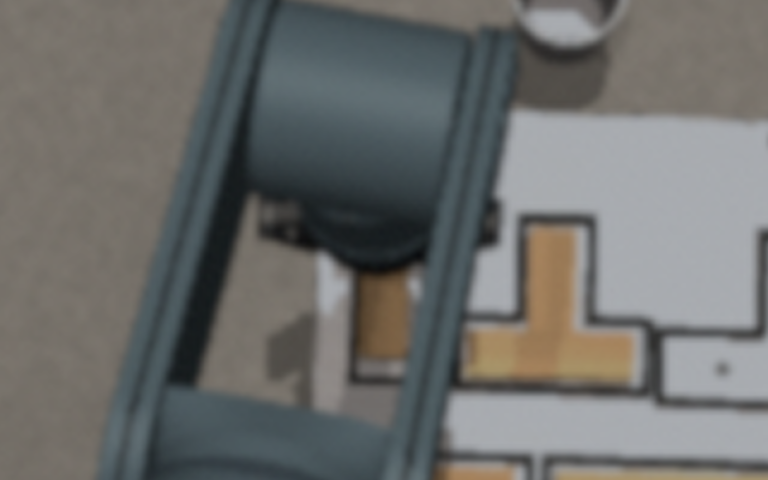

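The paddle sits over its slot, handle toward the robot with its end at (380,355) in the top crop. I lower and release.

```bash
python3 -m creep '[0,0.0008,0.02,-0.006,0,0,-1,0,0.0008,0.035,-0.006,0,0,-1,0,0.0008,0.046,-0.006,0,0,-1,0,0.0008,0.054,-0.006,0,0,-1,0,0.0008,0.06,-0.006,0,0,-1,0,0.0008,0.063,-0.006,0,0,-1,0,0.0008,0.063,-0.006,0,0,-1,0,0.0008,0.063,-0.006,0,0,-1,0,0.0008,0.063,-0.006,0,0,-1,0,0.0008,0.063,-0.006,0,0,-1]'; python3 -m creep '[0,0,0,0,0,0,0,0,0,0,0,0,0,0,0,0,0,0,0,0,0.1,0,0,0,0,0,0,0.1,0,0,-0.03,0,0,0,0.1,0,0,-0.06,0,0,0,0.1,0,0,-0.1,0,0,0,0.1,0,0,-0.14,0,0,0,0.1,0,0,-0.14,0,0,0,0.1,0,0,-0.14,0,0,0,0.1]'; python3 - <<'E'
from h import *
plan(495,-317,230,89.5)
E
```

```text
t: 25.62
ee_pos: [0.6197, 0.0109, 0.0373]
tool_rot: [[0.008, 1.0, 0.002], [1.0, -0.008, 0.001], [0.001, 0.002, -1.0]]
ft_force: [0.6, 0.3, -1.0]
gripper_width: 0.0257
t: 26.45
ee_pos: [0.6214, 0.0106, 0.1809]
tool_rot: [[0.008, 1.0, 0.009], [1.0, -0.008, -0.0], [-0.0, 0.009, -1.0]]
ft_force: [-0.3, -0.3, -0.7]
gripper_width: 0.047
t 26.45 pos [621.4  10.6 180.9] yaw 89.6 w 47.0 F [-0.3 -0.3 -0.7]
SHIFT [-0.3285 -0.1234 -0.0501] ROT [0.0091 0.0003 0.0011]
```

```bash
python3 -m creep '[0,0,-0.05,0.009,0,0,-1,-0.2,-0.08,-0.05,0.009,0,0,-1,-0.3285,-0.123,-0.05,0.009,0,0,-1,-0.3285,-0.123,-0.05,0.009,0,0,-1,-0.3285,-0.123,-0.05,0.009,0,0,-1,-0.3285,-0.123,-0.05,0.009,0,0,-1,-0.3285,-0.123,-0.05,0.009,0,0,-1,-0.3285,-0.123,-0.05,0.009,0,0,-1,-0.3285,-0.123,-0.05,0.009,0,0,-1,-0.3285,-0.123,-0.05,0.009,0,0,-1]'; python3 - <<'E'
from h import *
for n in("side","top"):
  cv2.imwrite(f"pics/g8{n}.png",cv2.resize(big(n)[130*K:270*K,240*K:460*K,::-1],None,fx=0.9,fy=0.9))
for p,i in wood("top",.019): 
  if i['area']<6500:print(p,i)
plan(495,-317,230,89.5)
E
```

```text
t: 27.28
ee_pos: [0.4927, -0.3212, 0.2281]
tool_rot: [[0.011, 1.0, -0.003], [1.0, -0.011, -0.0], [-0.0, -0.003, -1.0]]
ft_force: [0.7, 0.2, 0.8]
gripper_width: 0.0001
[473. 304.] {'c': array([ 286.2, -481.6]), 'size': array([64.9, 24.2]), 'ang': 77.9, 'cen': array([ 285.3, -482.9]), 'area': 1317}
[363. 234.] {'c': array([ 478.9, -165.5]), 'size': array([146.8,  25.1]), 'ang': 89.7, 'cen': array([ 478.8, -165.6]), 'area': 3400}
[311. 232.] {'c': array([480.4, -15.9]), 'size': array([95.4, 24.3]), 'ang': 89.3, 'cen': array([480.3, -15.8]), 'area': 2136}
[336. 197.] {'c': array([595.4, -86.2]), 'size': array([95.2, 87.6]), 'ang': 90.5, 'cen': array([581. , -86.2]), 'area': 3729}
[302. 179.] {'c': array([627.6,  15. ]), 'size': array([143. ,  54.5]), 'ang': 0.3, 'cen': array([642.1,  14.4]), 'area': 4929}
t 27.43 pos [ 494.1 -317.9  228. ] yaw 89.4 w 0.1 F [ 1.2  0.7 -0.5]
SHIFT [ 0.001   0.0009 -0.002 ] ROT [-0.0021 -0.002  -0.0023]
```

View pics/g8side.png

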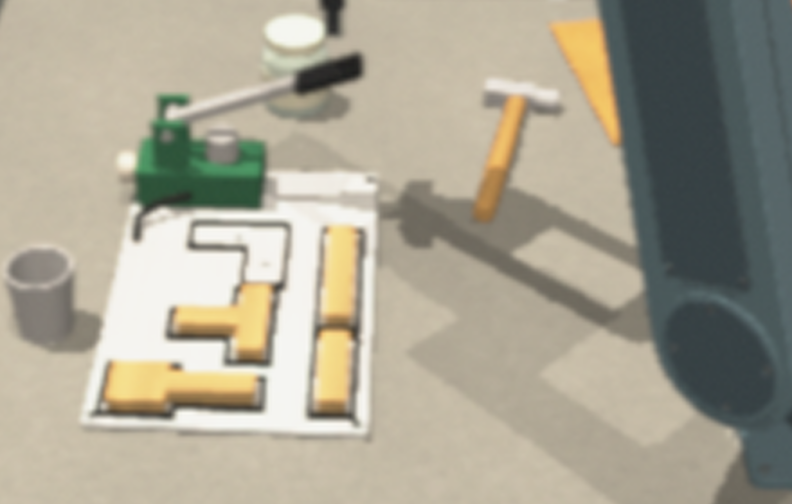

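View pics/g8top.png

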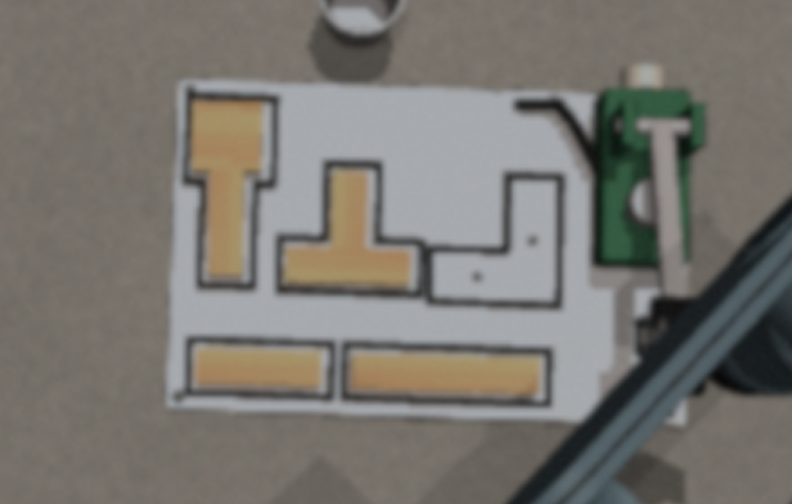

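Tee, short and long look home. The paddle reads about 4 mm toward its left rib (190,130), so I zoom in on it.

```bash
python3 - <<'E'
from h import *
s=robot.get_image("side");t=robot.get_image("top")
a=cv2.resize(s[225:255,258:320],None,fx=12,fy=12,interpolation=cv2.INTER_CUBIC)
cv2.imwrite("pics/z1.png",a[:,:,::-1])
a=cv2.resize(t[150:215,284:324],None,fx=9,fy=9,interpolation=cv2.INTER_CUBIC)
cv2.imwrite("pics/z2.png",a[:,:,::-1])
# predicted head corners (top, z=.028; bottom z=.010) for centred home
for z in(.028,.010):
  for c in((694.1,38.9),(694.1,-17.1),(638.1,38.9),(638.1,-17.1),(554.1,24.9),(554.1,-3.1)):
    print(z,c,proj("side",[c[0]/1e3,c[1]/1e3,z]).round(1),proj("top",[c[0]/1e3,c[1]/1e3,z]).round(1))
E
```

```text
0.028 (694.1, 38.9) [268.2 240. ] [294.1 157.9]
0.028 (694.1, -17.1) [270.5 229.1] [313.4 158.4]
0.028 (638.1, 38.9) [284.6 240.5] [293.6 177. ]
0.028 (638.1, -17.1) [286.5 229.5] [312.9 177.4]
0.028 (554.1, 24.9) [309.7 238.4] [297.6 205.9]
0.028 (554.1, -3.1) [310.3 232.9] [307.3 206.2]
0.01 (694.1, 38.9) [268.6 243.9] [294.4 159.1]
0.01 (694.1, -17.1) [270.9 232.9] [313.4 159.6]
0.01 (638.1, 38.9) [285.  244.4] [293.9 178. ]
0.01 (638.1, -17.1) [286.8 233.4] [313.  178.4]
0.01 (554.1, 24.9) [309.9 242.3] [297.9 206.6]
0.01 (554.1, -3.1) [310.4 236.8] [307.5 206.8]
```

View pics/z1.png

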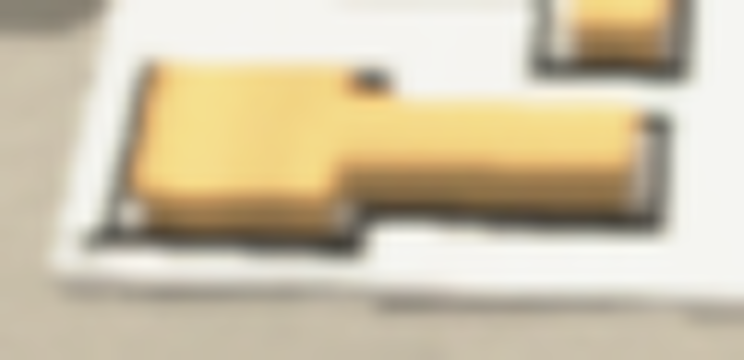

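View pics/z2.png

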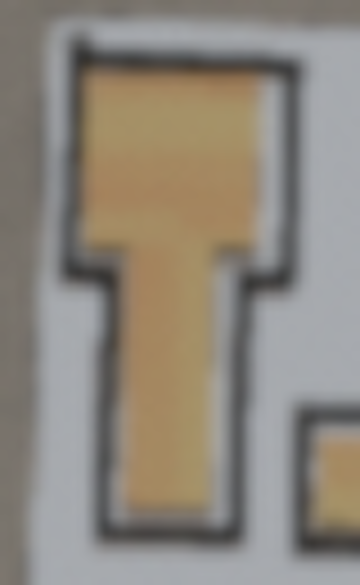

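The paddle head is flat and down: its near edge matches the seated height in the side view to 0.2 px. It lies off-centre within its play, inside the ribs. Now the lever pad.

```bash
python3 - <<'E'
from h import *
for n,(x0,x1,y0,y1) in (("top",(415,442,205,245)),("side",(318,345,140,160))):
    b=big(n,cv2.imread(f"pics/{n}0.png")[:,:,::-1])
    g=b.max(2);m=(g<50).astype(np.uint8);k=np.zeros_like(m);k[y0*K:y1*K,x0*K:x1*K]=1
    cs,_=cv2.findContours(m*k,cv2.RETR_EXTERNAL,cv2.CHAIN_APPROX_NONE)
    c=max(cs,key=cv2.contourArea);r=topx(c)
    mm=cv2.moments(c);cen=(np.array([mm['m10'],mm['m01']])/mm['m00']+.5)/K-.5
    print(n,cen,r.min(0),r.max(0),ray(n,cen,.172)*1000,ray(n,cen,.165)*1000)
plan(493,-318,190,89.5)
E
```

```text
top [427.84124102 225.8821157 ] [420.875 212.375] [434.875 239.125] [[ 495.89028382 -317.6744011 ]] [[ 496.34448892 -319.29439254]]
side [330.95754112 150.45671118] [322.625 146.125] [338.875 154.625] [[ 494.48422356 -309.60911509]] [[ 494.87579469 -320.93701046]]
t 27.53 pos [ 495.1 -315.9  228.6] yaw 89.6 w -0.0 F [ 0.2  0.7 -0.1]
SHIFT [-0.0022 -0.0021  0.0386] ROT [-0.0015 -0.0019  0.001 ]
```

```bash
python3 -m creep '[-0.002,-0.006,0.02,0,0,0,-1,-0.002,-0.006,0.035,0,0,0,-1,-0.002,-0.006,0.045,0,0,0,-1,-0.002,-0.006,0.055,0,0,0,-1,-0.002,-0.006,0.065,0,0,0,-1,-0.002,-0.006,0.075,0,0,0,-1,-0.002,-0.006,0.085,0,0,0,-1,-0.002,-0.006,0.095,0,0,0,-1,-0.002,-0.006,0.105,0,0,0,-1,-0.002,-0.006,0.105,0,0,0,-1]'; python3 - <<'E'
from h import *
plan(489,-318,66,89.5)
cv2.imwrite("pics/l1.png",cv2.resize(robot.get_image("side")[100:220,240:440],None,fx=4,fy=4,interpolation=cv2.INTER_CUBIC)[:,:,::-1])
E
```

```text
t: 28.37
ee_pos: [0.4885, -0.3173, 0.1217]
tool_rot: [[0.008, 1.0, -0.003], [1.0, -0.008, 0.003], [0.003, -0.003, -1.0]]
ft_force: [-3.5, 0.4, 6.3]
gripper_width: 0.0002
t 28.37 pos [ 488.5 -317.3  121.7] yaw 89.6 w 0.2 F [-3.5  0.4  6.3]
SHIFT [-0.0009  0.0007  0.0557] ROT [-0.003  -0.0031  0.001 ]
```

View pics/l1.png

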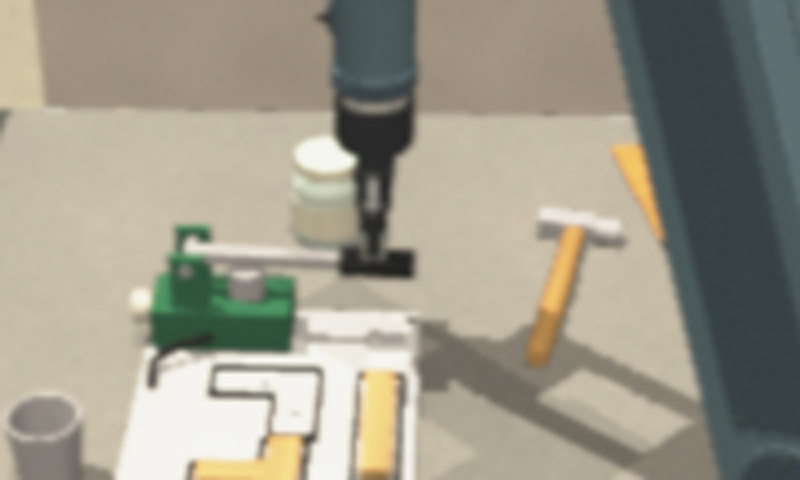

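The fingers press the pad at (375,255) and the lever is about level. I continue down to the stop.

```bash
python3 -m creep '[0,0,0.01,0,0,0,-1,0,0,0.02,0,0,0,-1,0,0,0.03,0,0,0,-1,0,0,0.04,0,0,0,-1,0,0,0.048,0,0,0,-1,0,0,0.054,0,0,0,-1,0,0,0.058,0,0,0,-1,0,0,0.06,0,0,0,-1,0,0,0.06,0,0,0,-1,0,0,0.06,0,0,0,-1]'; python3 - <<'E'
from h import *
plan(489,-318,60,89.5)
cv2.imwrite("pics/l2.png",cv2.resize(robot.get_image("side")[100:220,240:440],None,fx=4,fy=4,interpolation=cv2.INTER_CUBIC)[:,:,::-1])
E
```

```text
t: 29.25
ee_pos: [0.4908, -0.3185, 0.0651]
tool_rot: [[0.008, 1.0, 0.002], [1.0, -0.008, -0.0], [-0.0, 0.002, -1.0]]
ft_force: [1.1, 1.1, 11.3]
gripper_width: -0.0003
t 29.25 pos [ 490.8 -318.5   65.1] yaw 89.5 w -0.3 F [ 1.1  1.1 11.3]
SHIFT [ 0.0005 -0.0018  0.0051] ROT [0.0025 0.0004 0.0007]
```

View pics/l2.png

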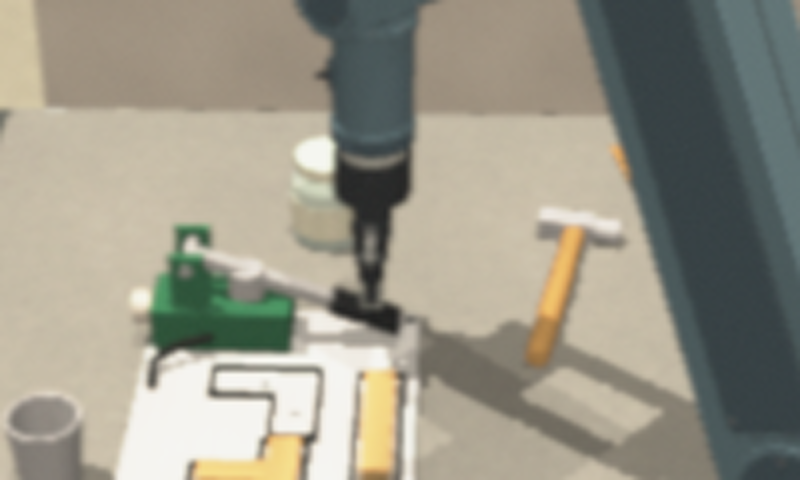

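```bash
python3 -m creep '[0,0,0.003,0,0,0,-1,0,0,0.006,0,0,0,-1,0,0,0.008,0,0,0,-1,0,0,0.008,0,0,0,-1,0,0,0.008,0,0,0,-1,0,0,0.008,0,0,0,-1,0,0,0.008,0,0,0,-1,0,0,0.008,0,0,0,-1,0,0,0.008,0,0,0,-1,0,0,0.008,0,0,0,-1]'
```

```text
t: 30.13
ee_pos: [0.4915, -0.3187, 0.0632]
tool_rot: [[0.007, 1.0, 0.005], [1.0, -0.007, -0.003], [-0.003, 0.005, -1.0]]
ft_force: [-12.8, 10.2, 43.1]
gripper_width: -0.0001
```

The stop is reached at TCP z ≈ 63.5 mm, where the force jumps to 43 N. Now all the way up.

```bash
python3 -m creep '[0,0,-0.02,0,0,0,-1,0,0,-0.045,0,0,0,-1,0,0,-0.07,0,0,0,-1,0,0,-0.095,0,0,0,-1,0,0,-0.12,0,0,0,-1,0,0,-0.147,0,0,0,-1,0,0,-0.147,0,0,0,-1,0,0,-0.147,0,0,0,-1,0,0,-0.147,0,0,0,-1,0,0,-0.147,0,0,0,-1]'; python3 - <<'E'
from h import *
plan(490,-318,60.5,89.5)
cv2.imwrite("pics/l3.png",cv2.resize(robot.get_image("side")[100:220,240:440],None,fx=4,fy=4,interpolation=cv2.INTER_CUBIC)[:,:,::-1])
E
```

```text
t: 30.97
ee_pos: [0.4902, -0.3176, 0.2088]
tool_rot: [[0.007, 1.0, 0.004], [1.0, -0.007, -0.001], [-0.001, 0.004, -1.0]]
ft_force: [0.1, 0.7, -0.8]
gripper_width: 0.0002
t 30.97 pos [ 490.2 -317.6  208.8] yaw 89.6 w 0.2 F [ 0.1  0.7 -0.8]
SHIFT [-0.0002 -0.0008  0.1483] ROT [0.0035 0.0011 0.0013]
```

View pics/l3.png

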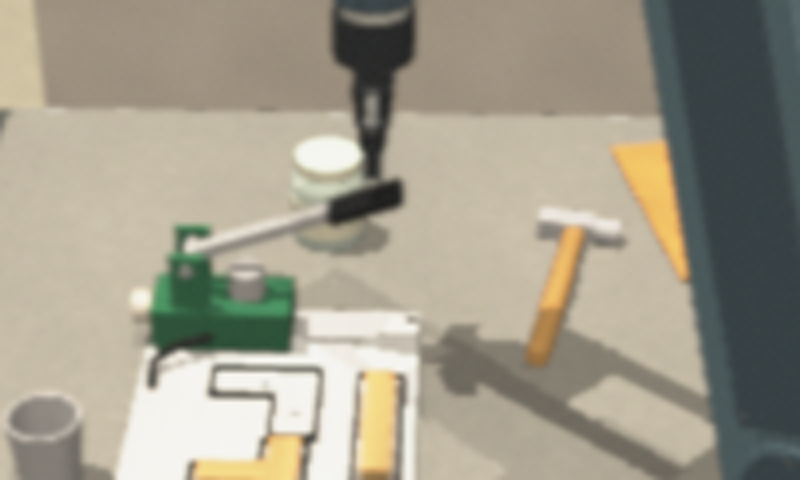

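Lever is fully up at (365,200), clear of the tips. Stroke 2.

```bash
python3 -m creep '[0,0,0.03,0.003,0.001,0,-1,0,0,0.055,0.003,0.001,0,-1,0,0,0.08,0.003,0.001,0,-1,0,0,0.105,0.003,0.001,0,-1,0,0,0.125,0.003,0.001,0,-1,0,0,0.142,0.003,0.001,0,-1,0,0,0.151,0.003,0.001,0,-1,0,0,0.153,0.003,0.001,0,-1,0,0,0.153,0.003,0.001,0,-1,0,0,0.153,0.003,0.001,0,-1]';python3 - <<'E'
from h import *
plan(490,-318,58,89.5)
E
```

```text
t: 31.85
ee_pos: [0.4926, -0.3185, 0.063]
tool_rot: [[0.007, 1.0, 0.005], [1.0, -0.007, -0.004], [-0.004, 0.005, -1.0]]
ft_force: [-12.1, 12.0, 55.6]
gripper_width: 0.0006
t 31.85 pos [ 492.6 -318.5   63. ] yaw 89.6 w 0.6 F [-12.1  12.   55.6]
SHIFT [ 0.0006 -0.0026  0.005 ] ROT [0.0054 0.004  0.002 ]
```

```bash
python3 -m creep '[0,0,-0.02,0.005,0.004,0,-1,0,-0.002,-0.045,0.005,0.004,0,-1,0,-0.002,-0.07,0.005,0.004,0,-1,0,-0.002,-0.095,0.005,0.004,0,-1,0,-0.002,-0.12,0.005,0.004,0,-1,0,-0.002,-0.147,0.005,0.004,0,-1,0,-0.002,-0.147,0.005,0.004,0,-1,0,-0.002,-0.147,0.005,0.004,0,-1,0,-0.002,-0.147,0.005,0.004,0,-1,0,-0.002,-0.147,0.005,0.004,0,-1]'; python3 - <<'E'
from h import *
plan(490,-318,60,89.5)
E
```

```text
t: 32.68
ee_pos: [0.4889, -0.3172, 0.2079]
tool_rot: [[0.007, 1.0, -0.002], [1.0, -0.007, 0.003], [0.003, -0.002, -1.0]]
ft_force: [-1.1, -0.1, 0.3]
gripper_width: -0.0002
t 32.68 pos [ 488.9 -317.2  207.9] yaw 89.6 w -0.2 F [-1.1 -0.1  0.3]
SHIFT [-0.0011  0.0014  0.1479] ROT [-0.0024 -0.0027  0.0019]
```

Stroke 3.

```bash
python3 -m creep '[-0.001,0.001,0.03,0,0,0,-1,-0.001,0.001,0.055,0,0,0,-1,-0.001,0.001,0.08,0,0,0,-1,-0.001,0.001,0.105,0,0,0,-1,-0.001,0.001,0.125,0,0,0,-1,-0.001,0.001,0.142,0,0,0,-1,-0.001,0.001,0.149,0,0,0,-1,-0.001,0.001,0.151,0,0,0,-1,-0.001,0.001,0.151,0,0,0,-1,-0.001,0.001,0.151,0,0,0,-1]'; python3 -m creep '[0,0,-0.02,0,0,0,-1,0,-0.001,-0.045,0,0,0,-1,0,-0.001,-0.07,0,0,0,-1,0,-0.001,-0.095,0,0,0,-1,0,-0.001,-0.12,0,0,0,-1,0,-0.001,-0.147,0,0,0,-1,0,-0.001,-0.147,0,0,0,-1,0,-0.001,-0.147,0,0,0,-1,0,-0.001,-0.147,0,0,0,-1,0,-0.001,-0.147,0,0,0,-1]'; python3 - <<'E'
from h import *
plan(490,-318,60,89.5)
E
```

```text
t: 33.52
ee_pos: [0.491, -0.3184, 0.0628]
tool_rot: [[0.006, 1.0, 0.002], [1.0, -0.006, -0.001], [-0.001, 0.002, -1.0]]
ft_force: [-8.8, 9.8, 48.0]
gripper_width: 0.0001
t: 34.35
ee_pos: [0.4888, -0.3175, 0.2075]
tool_rot: [[0.006, 1.0, -0.001], [1.0, -0.006, 0.002], [0.002, -0.001, -1.0]]
ft_force: [0.1, -0.3, -0.2]
gripper_width: -0.0003
t 34.35 pos [ 488.8 -317.5  207.5] yaw 89.6 w -0.3 F [ 0.1 -0.3 -0.2]
SHIFT [-0.0008  0.0014  0.1475] ROT [-0.0014 -0.0024  0.0023]
```

Strokes 4 and 5.

```bash
python3 -m creep '[-0.001,0.001,0.03,0,0,0,-1,-0.001,0.001,0.055,0,0,0,-1,-0.001,0.001,0.08,0,0,0,-1,-0.001,0.001,0.105,0,0,0,-1,-0.001,0.001,0.125,0,0,0,-1,-0.001,0.001,0.142,0,0,0,-1,-0.001,0.001,0.149,0,0,0,-1,-0.001,0.001,0.151,0,0,0,-1,-0.001,0.001,0.151,0,0,0,-1,-0.001,0.001,0.151,0,0,0,-1]'; python3 -m creep '[0,0,-0.02,0,0,0,-1,0,-0.001,-0.045,0,0,0,-1,0,-0.001,-0.07,0,0,0,-1,0,-0.001,-0.095,0,0,0,-1,0,-0.001,-0.12,0,0,0,-1,0,-0.001,-0.147,0,0,0,-1,0,-0.001,-0.147,0,0,0,-1,0,-0.001,-0.147,0,0,0,-1,0,-0.001,-0.147,0,0,0,-1,0,-0.001,-0.147,0,0,0,-1]'; python3 - <<'E'
from h import *
plan(490,-318,60,89.5)
E
python3 -m creep '[-0.001,0.001,0.03,0,0,0,-1,-0.001,0.001,0.055,0,0,0,-1,-0.001,0.001,0.08,0,0,0,-1,-0.001,0.001,0.105,0,0,0,-1,-0.001,0.001,0.125,0,0,0,-1,-0.001,0.001,0.142,0,0,0,-1,-0.001,0.001,0.149,0,0,0,-1,-0.001,0.001,0.151,0,0,0,-1,-0.001,0.001,0.151,0,0,0,-1,-0.001,0.001,0.151,0,0,0,-1]'; python3 -m creep '[0,0,-0.02,0,0,0,-1,0,-0.001,-0.045,0,0,0,-1,0,-0.001,-0.07,0,0,0,-1,0,-0.001,-0.095,0,0,0,-1,0,-0.001,-0.12,0,0,0,-1,0,-0.001,-0.147,0,0,0,-1,0,-0.001,-0.18,0,0,0,-1,0,-0.001,-0.2,0,0,0,-1,0,-0.001,-0.2,0,0,0,-1,0,-0.001,-0.2,0,0,0,-1]'; python3 - <<'E'
from h import *
plan(400,-100,290,89.5)
for n in("top","side"):
  cv2.imwrite(f"pics/f1{n}.png",cv2.resize(robot.get_image(n),None,fx=1.25,fy=1.25,interpolation=cv2.INTER_CUBIC)[:,:,::-1])
E
```

```text
t: 35.18
ee_pos: [0.491, -0.3187, 0.0627]
tool_rot: [[0.006, 1.0, 0.003], [1.0, -0.006, -0.001], [-0.001, 0.003, -1.0]]
ft_force: [-10.8, 10.7, 50.3]
gripper_width: 0.0002
t: 36.02
ee_pos: [0.4887, -0.3177, 0.2074]
tool_rot: [[0.006, 1.0, -0.0], [1.0, -0.006, 0.002], [0.002, -0.0, -1.0]]
ft_force: [0.5, 0.5, -0.1]
gripper_width: -0.0003
t 36.02 pos [ 488.7 -317.7  207.4] yaw 89.7 w -0.3 F [ 0.5  0.5 -0.1]
SHIFT [-0.0006  0.0014  0.1474] ROT [-0.0005 -0.0021  0.0028]
t: 36.85
ee_pos: [0.491, -0.3189, 0.0626]
tool_rot: [[0.005, 1.0, 0.004], [1.0, -0.005, -0.001], [-0.001, 0.004, -1.0]]
ft_force: [-9.6, 9.9, 51.0]
gripper_width: -0.0
t: 37.68
ee_pos: [0.4894, -0.3188, 0.2624]
tool_rot: [[0.005, 1.0, 0.004], [1.0, -0.005, -0.001], [-0.001, 0.004, -1.0]]
ft_force: [-0.4, 0.0, -1.9]
gripper_width: -0.0001
t 37.68 pos [ 489.4 -318.8  262.4] yaw 89.7 w -0.1 F [-0.4  0.  -1.9]
SHIFT [ 0.2183 -0.0904 -0.0283] ROT [0.0038 0.0013 0.0033]
```

View pics/f1side.png

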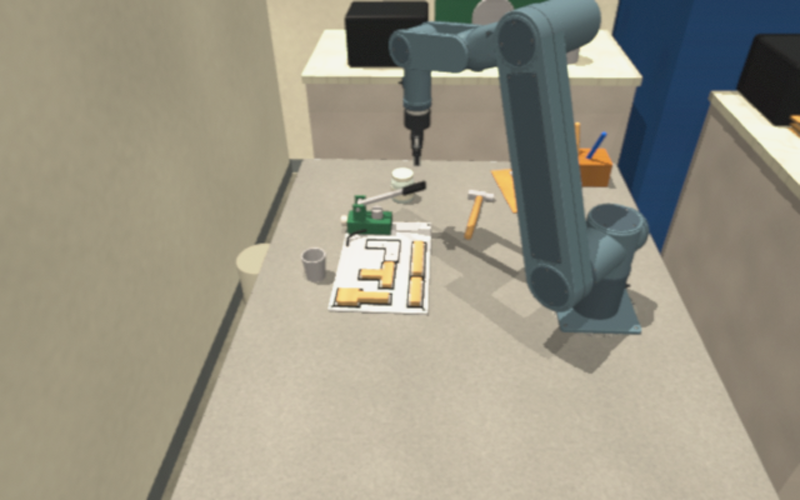

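View pics/f1top.png

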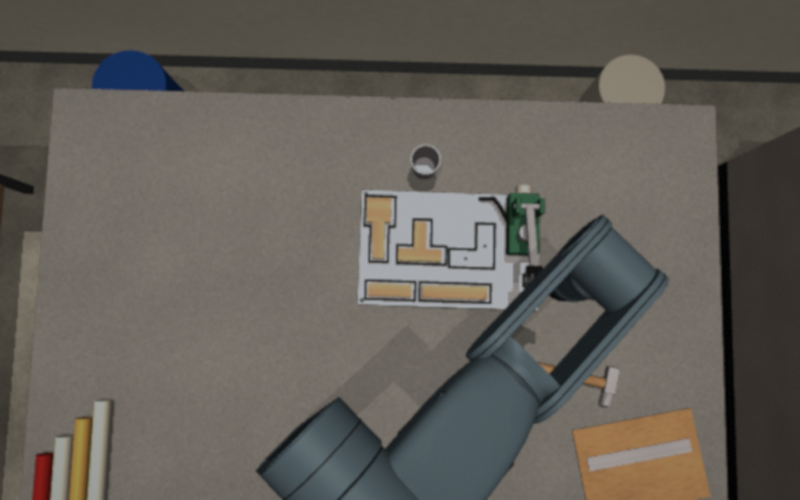

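```bash
python3 - <<'E'
from h import *
for p,i in wood("top",.019): 
  if i['area']<6500:print(p,i)
for p,i in wood("side",.019): 
  if i['area']<9000:print(p,i)
a=cv2.resize(robot.get_image("side")[180:255,258:350],None,fx=8,fy=7,interpolation=cv2.INTER_CUBIC)
cv2.imwrite("pics/z3.png",a[:,:,::-1])
E
```

```text
[476. 305.] {'c': array([ 284.7, -490.1]), 'size': array([47.6, 24. ]), 'ang': 77.3, 'cen': array([ 283.3, -491.6]), 'area': 926}
[363. 234.] {'c': array([ 478.9, -165.5]), 'size': array([146.8,  25.1]), 'ang': 89.7, 'cen': array([ 478.8, -165.6]), 'area': 3402}
[311. 232.] {'c': array([480.5, -15.9]), 'size': array([95.4, 24.2]), 'ang': 89.2, 'cen': array([480.3, -15.7]), 'area': 2141}
[335. 197.] {'c': array([594.9, -82.1]), 'size': array([98.9, 87.6]), 'ang': 89.5, 'cen': array([581.5, -82.2]), 'area': 3969}
[302. 179.] {'c': array([627.5,  15. ]), 'size': array([143. ,  54.6]), 'ang': 0.3, 'cen': array([642.1,  14.4]), 'area': 4927}
[289. 237.] {'c': array([624.7,  12.7]), 'size': array([145.3,  70.7]), 'ang': 0.7, 'cen': array([633. ,  12.6]), 'area': 7543}
[304. 219.] {'c': array([593.9, -88.4]), 'size': array([119.3,  97.4]), 'ang': 89.1, 'cen': array([581.3, -88.2]), 'area': 6009}
[333. 218.] {'c': array([ 478.8, -103.3]), 'size': array([292. ,  35.8]), 'ang': 90.1, 'cen': array([ 477.6, -104.6]), 'area': 7604}
[378. 174.] {'c': array([ 302.1, -391.6]), 'size': array([260. ,  27.6]), 'ang': 77.8, 'cen': array([ 301.8, -392. ]), 'area': 6287}
[636.  99.] {'c': array([-1043. , -1109.7]), 'size': array([242.,  41.]), 'ang': 64.5, 'cen': array([-1049.1, -1112.1]), 'area': 6966}
```

View pics/z3.png

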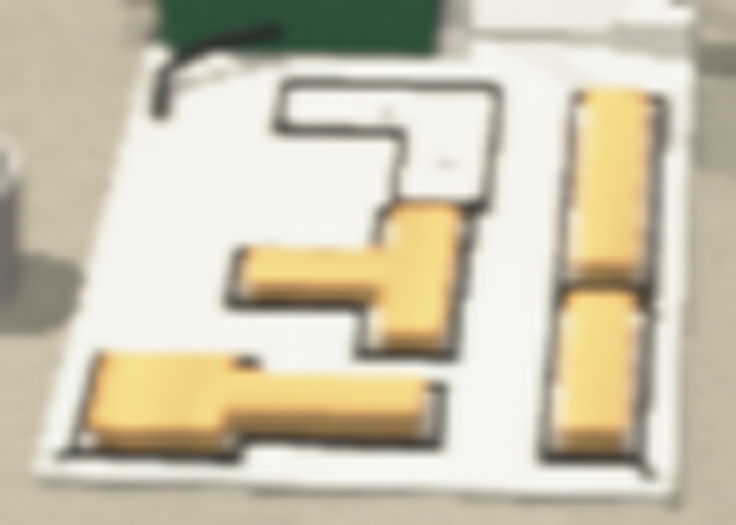

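The top view puts the tee 4 mm further left than before, while the side view shows almost no change. I zoom in.

```bash
python3 - <<'E'
from h import *
a=cv2.resize(robot.get_image("top")[150:250,284:414],None,fx=6,fy=6,interpolation=cv2.INTER_CUBIC)
cv2.imwrite("pics/z4.png",a[:,:,::-1])
E
```

View pics/z4.png

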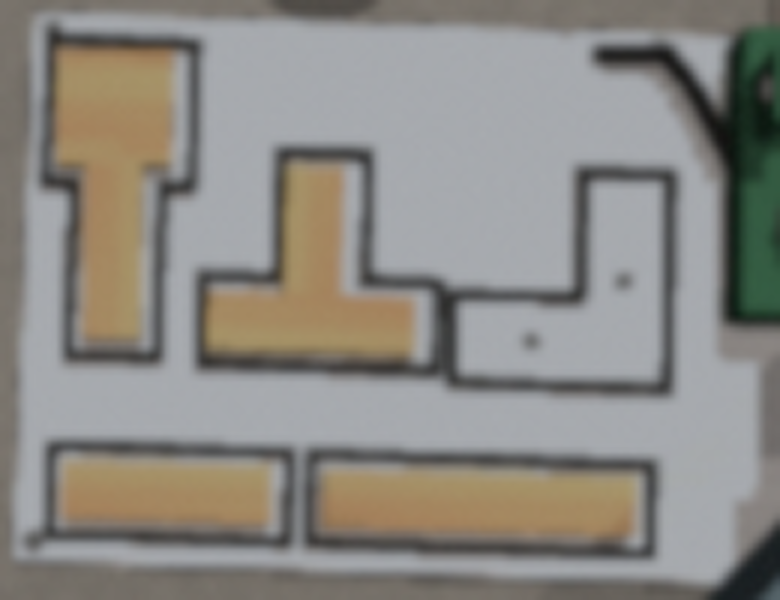

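The tee has slid against its left rib. The two views now disagree by more than their usual 2–3 mm, so it may be riding up on the rib. I check its corner heights.

```bash
python3 - <<'E'
from h import *
im=robot.get_image("side")
for nm,z,s in(("seated",.028,5),("seated bottom",.010,5)):
  for c in((551,-38),(579,-38),(551,-138),(579,-138),(641,-74),(641,-102)):
    print(nm,c,proj("side",[c[0]/1e3,(c[1]+s)/1e3,z]).round(1),proj("top",[c[0]/1e3,(c[1]+s)/1e3,z]).round(1))
a=cv2.resize(im[200:240,280:325],None,fx=16,fy=14,interpolation=cv2.INTER_CUBIC)
cv2.imwrite("pics/z5.png",a[:,:,::-1])
# column profiles through tee bar in side view
h=cv2.cvtColor(im,cv2.COLOR_RGB2HSV)
for u in (308,310,312): print(u,[(v,tuple(int(q) for q in im[v,u])) for v in range(203,235)])
E
```

```text
seated (551, -38) [311.8 227.2] [317.7 207.5]
seated (579, -38) [303.8 227. ] [317.9 197.8]
seated (551, -138) [313.7 209.2] [352.4 208.3]
seated (579, -138) [306.1 209. ] [352.6 198.6]
seated (641, -74) [287.3 219.8] [330.8 176.9]
seated (641, -102) [288.2 214.8] [340.5 177.1]
seated bottom (551, -38) [311.9 231.1] [317.7 208.1]
seated bottom (579, -38) [304.  230.8] [317.9 198.5]
seated bottom (551, -138) [313.8 213. ] [351.9 208.9]
seated bottom (579, -138) [306.2 212.8] [352.1 199.4]
seated bottom (641, -74) [287.6 223.7] [330.7 177.9]
seated bottom (641, -102) [288.5 218.6] [340.2 178.1]
308 [(203, (190, 182, 170)), (204, (219, 213, 199)), (205, (227, 221, 211)), (206, (227, 222, 212)), (207, (216, 209, 194)), (208, (160, 145, 128)), (209, (189, 149, 100)), (210, (231, 189, 119)), (211, (239, 207, 132)), (212, (241, 213, 138)), (213, (241, 214, 140)), (214, (242, 213, 137)), (215, (242, 213, 135)), (216, (242, 213, 132)), (217, (243, 213, 134)), (218, (242, 214, 134)), (219, (243, 214, 133)), (220, (243, 215, 134)), (221, (243, 215, 135)), (222, (244, 216, 135)), (223, (244, 216
[... 1102 characters left out ...]
3, 237)), (206, (245, 243, 238)), (207, (240, 237, 228)), (208, (194, 178, 157)), (209, (218, 175, 117)), (210, (241, 211, 131)), (211, (244, 218, 136)), (212, (245, 219, 138)), (213, (245, 219, 139)), (214, (245, 220, 140)), (215, (245, 220, 140)), (216, (245, 220, 141)), (217, (245, 219, 139)), (218, (245, 219, 139)), (219, (244, 219, 139)), (220, (244, 219, 137)), (221, (244, 217, 136)), (222, (243, 218, 138)), (223, (244, 218, 139)), (224, (243, 216, 137)), (225, (240, 209, 133)), (226, (234, 198, 128)), (227, (204, 164, 110)), (228, (166, 134, 94)), (229, (142, 116, 84)), (230, (95, 82, 65)), (231, (124, 125, 116)), (232, (217, 219, 207)), (233, (233, 234, 225)), (234, (174, 173, 157))]
```

View pics/z5.png

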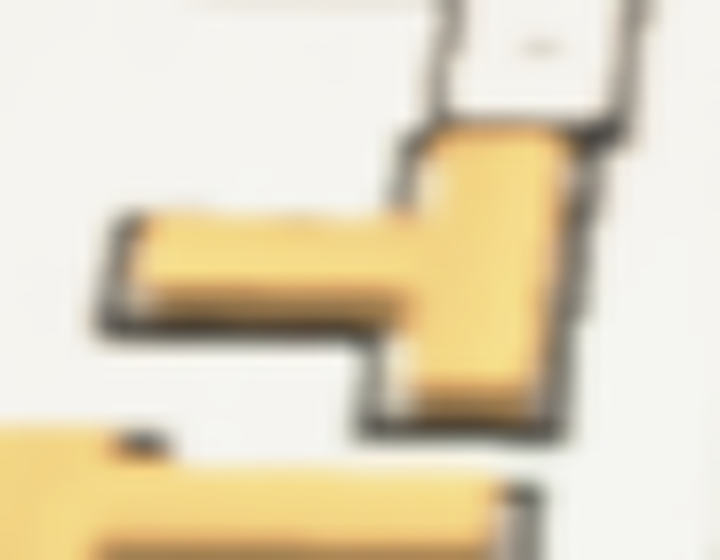

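The tee's near and far top edges, at rows 227 and 209, match the flat-on-the-floor prediction of 227.1 and 209.1. It is down inside its ribs against one side. The side-view offset comes from the rib hiding its lower edge. Everything is home, the lever is up, and the robot is clear.

```bash
python3 - <<'E'
from h import *
print(robot.finish_job())
E
```

```text
the job is handed in; nothing more can be done
None
```

I laid the four parts on the bench (long, short, tee and paddle) in their compartments and worked the pump lever through five full strokes. The job was handed in at about 38 s. There was no elbow on the bench, so its compartment stays empty.

- **Strokes:** Each time the lever hit its stop at TCP z ≈ 63 mm with 43–56 N, and I then raised the fingers clear of it. Pictures after strokes 1 and 5 show the lever fully up.
- **Long and short:** Both are flat in their compartments and within about 2 mm of centre.
- **Paddle and tee:** Both are flat inside the ribs but off-centre, using most of the 5 mm of play.
    - **Paddle:** It read about 4 mm off in the top view.
    - **Tee:** Between my checks it slid about 4 mm against its left rib, perhaps from the announced knock. The top view then put it 5.9 mm off, slightly more than the play allows, and the two cameras disagreed by about 6 mm instead of the usual 2–3 mm. Its edge rows in the side view match a part lying flat on the floor, so I left it.
- **Bystanders:** I never moved near the hammer, glue jar or cup, and all three looked unmoved. I did not measure them at the end.
- **Grip:** I saw no grip slip during the run.

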